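Hang the lens tube in the crank stand and wind it up to working height

TASK

Stand the lens tube that lies on the optical table upright, foot plate down, on the base of the crank stand with its barrel pushed home in the fork's slot. Then turn the crank until the fork has picked the tube up and it hangs upright with its foot plate about 10 mm clear of the base. Leave the other things on the table where they are.

Things in the scene. Friction and masses are not known exactly. Their poses are not given: they have to be found in the camera images.
- tube_center (a point): Lens tube, 0.5 kg: black round barrel, 40 mm in diameter, 180 mm long, with two square silver plates 66 x 66 x 10 mm. Point on its axis half-way along. x axis: along the barrel from foot to head. At the start it lies level on its plates' sides, axis 33 mm above the table, left or right of the stand, head roughly away from the robot.
- tube_foot (a point): Centre of the lens tube's foot end face, 90 mm from tube_center; axes as there. The foot plate is flush with this face, 10 mm thick; its straight 66 mm edge is what the tube can be tipped up over.
- tube_plate (a point): Centre of the face of the tube's second, carrying plate that looks towards the foot: 95 mm from the foot face; the plate's other face is at 105 mm. This face comes to rest on the fork. From 105 mm to the head (180 mm) the barrel is bare, 40 mm thick: grip it there.
- base_top (a point): Crank stand (fixed; place and yaw vary): point on the upper face of its black base plate, 12 mm above the table, where the tube's axis belongs, marked by a flush glass disc. x axis: level, from here to the column. The base reaches 60 mm to -x, 200 mm to +x, 75 mm to each side.
- fork_seat (a point): Silver fork on the column's black carriage: centre of its seat, on the upper face of the fork, straight above base_top, axes as there. Slot 50 mm wide between two prongs (12 mm thick, 30 mm wide), open to -x; the prongs end 38 mm before this point and the slot's closed end is 22 mm beyond it (+x). Height of the upper face above the table: 97 mm + 1.91 mm per rad of the crank.
- column_top (a point): Top of the aluminium column that carries the fork: centre of its upper face, 238 mm above the table, 150 mm from base_top along +x. Column 65 mm deep (x), 90 mm wide. At the start the fork's upper face is 2 to 6 mm lower than the carrying plate of a tube standing on the base, so the barrel slides in from -x with the plate above the fork.
- crank_grip (a point): Centre of the crank's red upright handle above the column: flat-sided, 46 mm tall, 26 mm long radially (along the crank arm) and 16 mm thick tangentially; fixed to the arm, so it turns with it. It circles 55 mm from the axis, 288 mm above the table. The arm's upper face is 26 mm under this point, the screw head on the axis 3 mm above the arm.
- crank_axis (a point): Point on the crank's upright axis of turning, 285 mm above the table, 150 mm from base_top along +x.
- crank (a joint): Crank angle in rad; grows as the crank turns clockwise seen from above, which raises the fork by 12 mm per full turn (1.91 mm per rad). Range 0 to 20; starts between 2.0 and 4.2. It takes about 2 to 4 N at the handle and stays where it is left.
- post: bystander: lying steel post 25 mm in diameter, 130 mm long, with black square clamps 40 mm across, on the other side of the stand than the lens tube; origin under its middle
- camera: bystander: blue finned cube camera, 60 mm, 72 mm tall; origin under its middle
- mirror_mount: bystander: black square mirror mount on a post and round foot, 115 mm tall, 50 mm wide; origin under its foot
- driver: bystander: orange-handled screwdriver, 170 mm, lying behind the stand; origin under its middle
- cleaner: bystander: amber bottle with white cap, 48 mm in diameter, 110 mm tall; origin under its middle
- slide_box: bystander: blue box 100 x 80 x 30 mm; origin under its middle
- wrench: bystander: steel spanner, 150 mm, lying right of the stand and behind it; origin under its middle

How it is judged:
By the outcome, as a careful person would: the job done as asked, in the order asked, and still so for the second after the job is handed in, with the robot touching nothing.
It also fails if it takes over 72 s, if anything falls off the work surface, if the arm or the gripper's body presses on something with over 40 N, if the wrist force passes 120 N, or if a joint passes its speed limit or range.

ROBOT

A 6-joint arm with a two-finger parallel gripper is mounted at the origin on the work surface. World frame = base frame: x ahead of the robot, y to its left, z up, the work surface at z = 0. Lengths are in mm, angles in rad, forces in N, time in s.
With the tool pointing down it reaches from about 300 to 775 mm from the base axis. Payload 14.6 kg.
Tool frame: the origin (TCP) lies on the front face of the gripper's body, between the roots of the fingers; the fingertips stand 97 mm ahead of it and the grasp point (between the pads) lies 78 mm ahead of it; z points along the fingers, y is the line along which they close (so a half turn about z gives the same grasp; the last joint's range is limited). The gripper opens to 94 mm and grips with 3 to 60 N. Pads are 16 mm wide; open, the fingers measure 119 mm over their backs; the gripper's body (75 mm by 177 mm) begins 78 mm behind the grasp point.
Start: joints at [-0.067, 0.3, 1.521, -0, 1.321, -0.067], TCP at [549.991, -0.002, 302.646] pointing down, gripper open.
Joint ranges: [-3.03, 3.03], [-0.79, 2.21], [0.23, 2.52], [-1.04, 4.18], [0, 3.07], [-2.55, 2.55]. Speed limits (rad/s): [2.22, 2.22, 2.57, 3.14, 3.14, 3.14].

INTERFACE

Orientations are given as [roll, pitch, yaw] about the fixed x, y, z axes, in that order (R = Rz(yaw) Ry(pitch) Rx(roll)).
In Python, from cell import * gives the robot as it stands.
- The arm moves only by the tool carry_out, never from a script. Its arguments are lists of equal length, an entry for each row: "slide": the shift along the world's x, y, z scaled (see below), a list of three; "dr": the turn, a rotation vector about the world's x, y, z scaled (see below), a list of three; "gripper": the opening in per cent of the stroke, from 0 (shut) to 100 (fully open). A call has 1 to 10 rows; each row is the pose to reach, as a shift and turn from the pose commanded when the call began, turning the shorter way round; what a row does not reach only later rows make up. The controller multiplies each number of a shift by 0.25 m and each number of a turn by 360 degrees. A row lasts 1/12 s, in which the tool goes at most 41.7 mm and 7.16 degrees, less where a joint would pass 70% of its speed; a pose out of reach is approached as far as the arm can. A call with a number of a shift or a turn outside -1 to 1 is refused whole. A call with a gripper value outside its range is refused whole. The fingers move at their own pace and stop on an object; "newtons" is the grip in N (left out, the last holds). Time passes only in rows, so rows that repeat a pose let the fingers close. It gives the time, the measured TCP pose, the force, the opening and the grip force at its end, in the units of the state.
- read_state(): the state, without advancing time (a new reading comes with each control period).
- camera(name): name is "scene" or "side" or "wrist"; returns the picture (420x560x3 uint8, red, green, blue); there is no depth.
- camera_model(name): a dict with "vfov" (degrees; the focal length in pixels is half the picture's height over the tangent of half this angle, whatever the lens; pixels are square), "cx", "cy" (the principal point, pixels), "R" (3x3) and "t" (3): a world point X has camera coordinates R X + t. Camera axes: x right, y down, z forward; pixel columns grow to the right and rows downward; lengths in mm; the calibration is good to about 2 mm. A picture is of the moment at which its call begins: read the wrist's pose just before it. camera_model takes no time and is no camera call; for the wrist camera it gives the pose at the moment of the call.
- sign_off(): hands the job in; it is judged then, once.
The state is a dict: "clock": time; "joints": joint angles; "qd": joint speeds; "effort": joint torques, N m; "eef_pos": TCP position; "eef_rot": TCP orientation; "wrist_force": force on the tool from outside, world axes, zero at the start; "moment": the same for the moment, N m; "finger_gap": finger opening in mm; "finger_force": force on a finger pad.
Only numpy, scipy, OpenCV 4.12 (cv2) and the standard library are available. Lean on these libraries where they do the work, as an engineer would, in place of code of your own. Each camera call takes 0.05 s, during which the arm holds its last target. There are 200 camera calls.

## Working session

There is one attempt and no reset: what is moved stays moved. The work goes in short steps, Python scripts to look and compute and a tool call to move; the robot and the scene stay as the last step left them, time stands still between calls to the robot, and variables do not carry over. Pictures are saved under pics/ and viewed, at most 10 in all, crops included, and the job is handed in when it is done.

Besides the shell and the picture viewer there is one more tool, called by a JSON object that holds its "fn" and its "kwargs". carry_out: Moves the arm, as the interface text tells. Its arguments: {"type":"object","properties":{"slide":{"type":"array","items":{"type":"array","items":{"type":"number","minimum":-1,"maximum":1}}},"dr":{"type":"array","items":{"type":"array","items":{"type":"number","minimum":-1,"maximum":1}}},"gripper":{"type":"array","items":{"type":"number"}},"newtons":{"type":"number"}},"required":["slide","dr","gripper"]}

```bash
mkdir -p pics; ls
python3 - <<'E'
from cell import *
import cv2,numpy as np
print(read_state())
for n in("scene","side","wrist"):
    m=camera_model(n);print(n,m)
    cv2.imwrite(f"pics/{n}0.png",camera(n)[:,:,::-1])
E
```

```text
pics
{'clock': 0.0, 'joints': array([-6.65864246e-02,  3.00469159e-01,  1.52162717e+00, -4.25496599e-05,
        1.32071568e+00, -6.65930596e-02]), 'qd': array([-0.00235887, -0.00018638, -0.00053343, -0.00173314,  0.00102869,
        0.00107502]), 'effort': array([-1.53750298e-03, -5.31805658e+01, -3.52735734e+01,  7.07558286e-02,
        2.43994006e-02, -4.79655944e-05]), 'eef_pos': array([5.49831024e+02, 8.63531733e-03, 3.02067837e+02]), 'eef_rot': array([-3.14037326e+00, -4.00185435e-05,  1.57081349e+00]), 'wrist_force': array([ 0.22337191,  0.69818193, -0.07623948]), 'moment': array([-0.0146087 , -0.03815796, -0.0086133 ]), 'finger_force': 0.0, 'finger_gap': 93.975363607029}
scene {'vfov': 55.425024612485466, 'cx': 280.60179517326185, 'cy': 212.93762948568892, 'R': array([[-0.70588074,  0.70821376, -0.01287077],
       [ 0.61556545,  0.60434522, -0.50581225],
       [-0.35044481, -0.36496593, -0.86254757]]), 't': array([ 391.64895161, -264.8478444 , 1358.52345322])}
side {'vfov': 56.30308362976593, 'cx': 276.7475778872699, 'cy': 214.37805310410013, 'R': array([[ 0.93358121, -0.35789734, -0.01831991],
       [-0.23984962, -0.58603387, -0.77397446],
       [ 0.26626731,  0.72696203, -0.63295175]]), 't': array([-526.29706825,  269.81340353, 1170.83079801])}
wrist {'vfov': 58.823299185850516, 'cx': 284.78953761624274, 'cy': 212.03825998238807, 'R': array([[ 9.99999386e-01,  8.08016512e-04, -7.58701842e-04],
       [ 9.79486616e-04, -9.64604154e-01,  2.63700336e-01],
       [-5.18772723e-04, -2.63700917e-01, -9.64604353e-01]]), 't': array([-548.59969026,  -27.78683916,  390.97641727])}
```

Run:
```python
import cv2,numpy as np
a=cv2.imread('pics/scene0.png');b=cv2.imread('pics/side0.png')
cv2.imwrite('pics/sceneL.png',cv2.resize(a,(800,600)));cv2.imwrite('pics/sideL.png',cv2.resize(b,(800,600)))
```

```text
(no output)
```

View pics/sceneL.png

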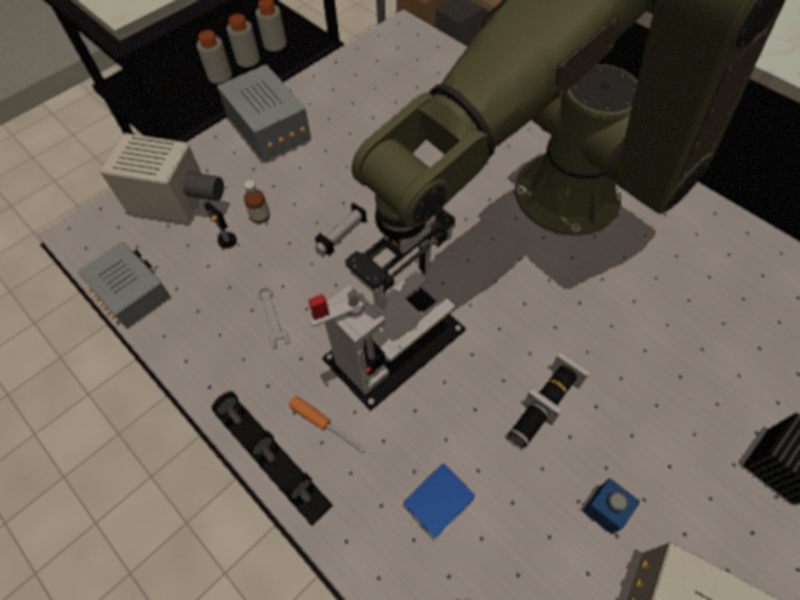

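View pics/sideL.png

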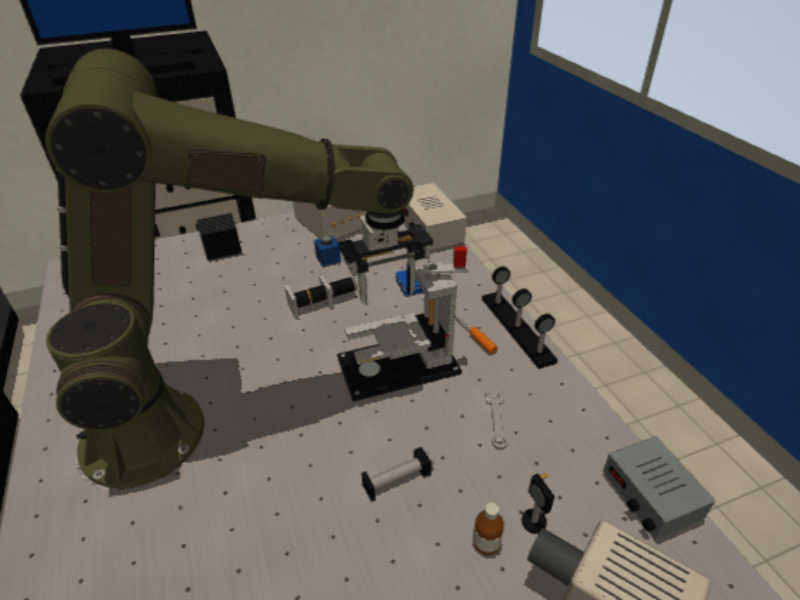

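Scene view: tube on the robot's left, foot near (575,368) and head near (517,440). The stand is in the middle, with the glass disc at (370,369) in the side view. The red handle is at (318,307) in scene and (460,257) in side. I'll zoom in on these to click points.

Run:
```python
import cv2,numpy as np
a=cv2.imread('pics/scene0.png');b=cv2.imread('pics/side0.png')
def c(im,x,y):return cv2.convertScaleAbs(cv2.resize(im[y:y+75,x:x+100],(400,300),interpolation=cv2.INTER_CUBIC),alpha=1.7)
cv2.imwrite('pics/comp.png',np.vstack([np.hstack([c(a,330,240),c(a,227,213)]),np.hstack([c(b,180,170),c(b,230,208)])]))
for im in(a,b):
    h=im.astype(int);m=(h[:,:,2]>110)&(h[:,:,1]<50)&(h[:,:,0]<60)
    n,l,s,ce=cv2.connectedComponentsWithStats(m.astype(np.uint8));print([(s[i],ce[i]) for i in range(1,n) if s[i][4]>15])
```

```text
[(array([217, 207,  11,   7,  50], dtype=int32), array([221.72, 210.3 ]))]
[(array([318, 172,   8,   4,  29], dtype=int32), array([321.5862069 , 173.65517241]))]
```

View pics/comp.png

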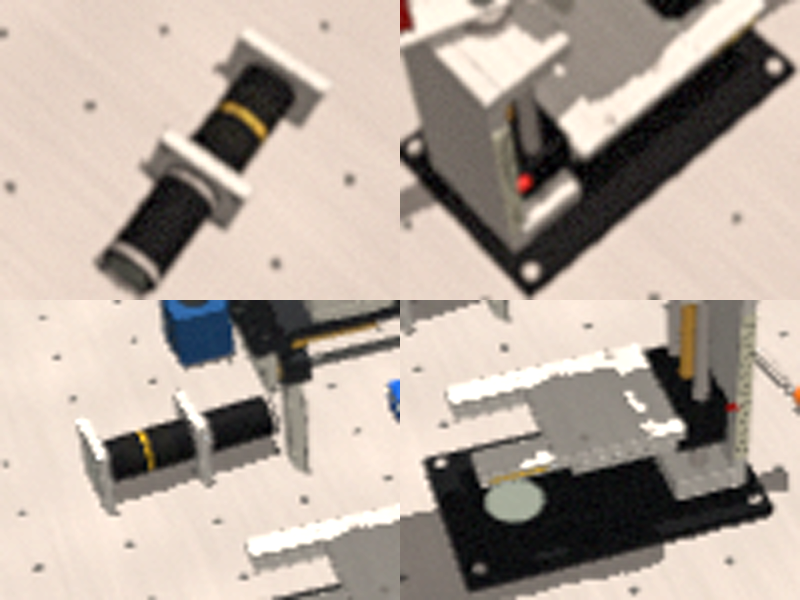

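Points are clear: base corners, disc and tube plate edges in both views. Next I fit the poses.

```bash
cat > h.py <<'E'
from cell import *
import cv2,numpy as np
from scipy.optimize import least_squares
def proj(n,X,m=None):
    m=m or camera_model(n);f=210/np.tan(np.radians(m['vfov'])/2)
    c=np.asarray(X,float)@np.array(m['R']).T+m['t'];return c[:,:2]/c[:,2:]*f+[m['cx'],m['cy']]
def loc(p,L,z):
    L=np.asarray(L,float);c,s=np.cos(p[2]),np.sin(p[2])
    return np.c_[p[0]+c*L[:,0]-s*L[:,1],p[1]+s*L[:,0]+c*L[:,1],np.broadcast_to(z,len(L))]
def fit(obs,p0):
    # obs: list of (cam, model, local pts (x,y,z), pixels)
    r=lambda p:np.concatenate([(proj(n,loc(p,np.array(L)[:,:2],np.array(L)[:,2]),m)-px).ravel() for n,m,L,px in obs])
    s=least_squares(r,p0,loss='soft_l1');return s.x,r(s.x)
E
python3 - <<'E'
from h import *
S=lambda *p:np.array(p)/4
np.set_printoptions(precision=3,suppress=True)
so=np.array([227,213]);to=np.array([330,240]);sb=np.array([230,208]);tb=np.array([180,170])
d=lambda o,x0,y0,*p:(np.array(p)-[x0,y0])/4+o
b,r=fit([('scene',None,[(200,75,12),(-60,75,12),(200,-75,12)],d(so,400,0,(530,297),(795,66),(401,141))),
 ('side',None,[(-60,75,12),(-60,-75,12),(200,-75,12),(0,0,12)],d(sb,400,300,(428,460),(470,590),(772,513),(515,501)))],[500,0,0])
print('base',b,r)
t,r=fit([('scene',None,[(-90,-33,66),(-90,33,66),(5,-33,66),(5,33,66),(90,0,33)],d(to,0,0,(247,30),(328,84),(170,131),(250,187),(130,268))),
 ('side',None,[(-90,33,66),(5,33,66),(-90,-33,0)],d(tb,0,300,(80,421),(180,394),(107,512)))],[500,250,0])
print('tube',t,r)
ax=loc(b,[(150,0)],0)[0];print('axis',ax)
# handle: fit crank angle using red top face z=311
px={'scene':(221.7,210.3),'side':(321.6,173.7)}
for z in(300,311):
  g=least_squares(lambda a:np.concatenate([proj(n,[[ax[0]+55*np.cos(a[0]),ax[1]+55*np.sin(a[0]),z]])[0]-px[n] for n in px]),[0.]);print(z,g.x,g.fun)
E
```

```text
base [497.4    -4.863  -0.042] [-0.8   -1.222  0.024 -1.438 -3.212  0.919 -1.803 -0.563 -0.727 -1.399
  0.52  -2.333 -0.351 -0.114]
tube [470.829 290.977   0.078] [-0.459 -1.229  0.69  -0.134 -1.081 -1.189  0.638  0.473 -1.317  0.963
 -0.527 -1.394 -1.362 -1.447  0.443 -0.356]
axis [647.269 -11.14    0.   ]
300 [-0.335] [0.475 0.857 0.163 1.994]
311 [-0.293] [ 0.188 -0.927  0.255 -1.619]
```

{"fn": "carry_out", "kwargs": {"slide": [[-0.16,0.16,0],[-0.16,0.32,0],[-0.16,0.48,0],[-0.16,0.64,0],[-0.16,0.8,0],[-0.16,0.96,0],[-0.16,0.96,0],[-0.16,0.96,0],[-0.16,0.96,0],[-0.16,0.96,0]], "dr": [[0,0,-0.019],[0,0,-0.038],[0,0,-0.057],[0,0,-0.076],[0,0,-0.095],[0,0,-0.114],[0,0,-0.133],[0,0,-0.152],[0,0,-0.171],[0,0,-0.19]], "gripper": [100,100,100,100,100,100,100,100,100,100]}}

```text
clock: 0.98
eef_pos: [509.8, 240.5, 302.2]
eef_rot: [3.142, 0.001, 0.382]
wrist_force: [0.6, -0.7, 0.6]
finger_gap: 93.9
finger_force: 0.0
```

{"fn": "carry_out", "kwargs": {"slide": [[0,0.1,-0.1],[0,0.215,-0.16],[0,0.215,-0.16],[0,0.215,-0.16]], "dr": [[0,0,-0.016],[0,0,-0.032],[0,0,-0.0475],[0,0,-0.0475]], "gripper": [100,100,100,100]}}

```text
clock: 1.32
eef_pos: [509.5, 294.6, 261.2]
eef_rot: [3.141, 0.002, 0.086]
wrist_force: [0.1, -0.5, -0.7]
finger_gap: 94.0
finger_force: 0.0
```

Run:
```python
from h import *
s=read_state();print(s['clock'],s['joints'],s['eef_pos'],s['eef_rot'])
m=camera_model('wrist');im=camera('wrist');import pickle;pickle.dump(m,open('w1.pkl','wb'))
cv2.imwrite('pics/w1.png',cv2.convertScaleAbs(cv2.resize(im[:,:,::-1],(800,600)),alpha=1.6))
```

```text
1.3167 [ 4.62054050e-01  4.21094764e-01  1.45542108e+00 -2.15646881e-05
  1.26754808e+00  1.94703374e+00] [509.49647945 294.61768625 261.21648533] [3.14066552e+00 2.29086037e-03 8.58220402e-02]
```

View pics/w1.png

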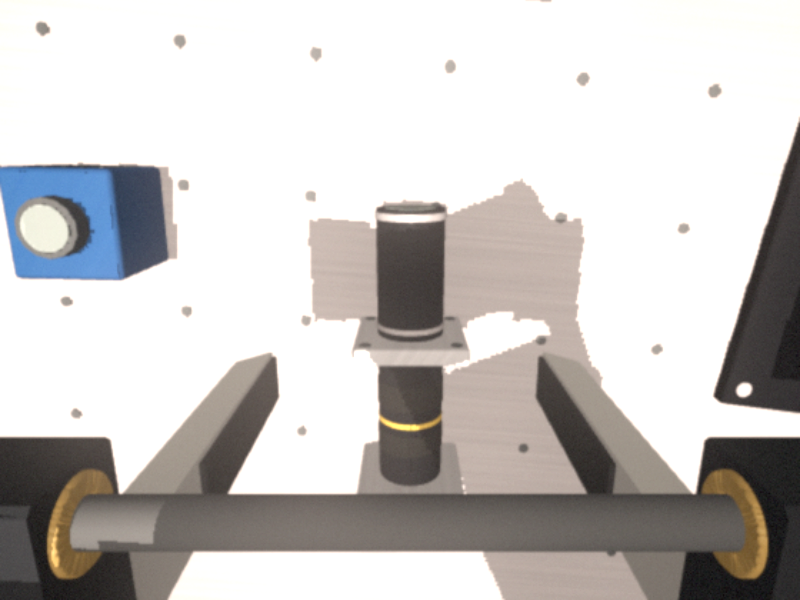

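Wrist view: the tube is centred under the gripper. Carrying-plate top edge runs (355,350)–(467,350), head rim is at (411,209) and the barrel centreline is at u≈411.

Run:
```python
from h import *
import pickle
m=pickle.load(open('w1.pkl','rb'))
px=np.array([(355,350),(467,350),(356,362),(467,362),(411,209)])*.7
t,r=fit([('wrist',m,[(15,33,66),(15,-33,66),(5,33,66),(5,-33,66),(90,0,53)],px)],[471,291,.08])
print(t,r.round(1),loc(t,[(35,0)],33))
# base from visible corner: white screw & edge
print(proj('wrist',loc([497.4,-4.86,-.042],[(-60,75),(200,75)],12),m)/.7)
```

```text
[4.68287112e+02 2.88538907e+02 8.80541689e-02] [-2.5 -1.1  2.7 -1.3 -2.8  2.3  2.3  2.1  0.  -0.1] [[503.15151287 291.61682182  33.        ]]
[[722.40767771 405.19626638]
 [856.10172464 -20.59787247]]
```

{"fn": "carry_out", "kwargs": {"slide": [[-0.014,-0.01,-0.15],[-0.014,-0.01,-0.3],[-0.014,-0.01,-0.42],[-0.014,-0.01,-0.52],[-0.014,-0.01,-0.58],[-0.014,-0.01,-0.6],[-0.014,-0.01,-0.6],[-0.014,-0.01,-0.6]], "dr": [[0,0,0],[0,0,0],[0,0,0],[0,0,0],[0,0,0],[0,0,0],[0,0,0],[0,0,0]], "gripper": [100,100,100,100,100,100,100,60], "newtons": 60}}

```text
clock: 2.03
eef_pos: [507.1, 291.1, 113.9]
eef_rot: [-3.141, -0.001, 0.09]
wrist_force: [-0.2, -0.2, -0.4]
finger_gap: 89.9
finger_force: 0.0
```

{"fn": "carry_out", "kwargs": {"slide": [[0,0,0],[0,0,0],[0,0,0],[0,0,0],[0,0,0],[0,0,0],[0,0,0],[0,0,0]], "dr": [[0,0,0],[0,0,0],[0,0,0],[0,0,0],[0,0,0],[0,0,0],[0,0,0],[0,0,0]], "gripper": [40,20,20,20,20,20,20,20], "newtons": 60}}

```text
clock: 2.7
eef_pos: [506.5, 291.3, 112.7]
eef_rot: [-3.141, -0.0, 0.089]
wrist_force: [-0.3, 0.3, 0.2]
finger_gap: 38.7
finger_force: 60.0
```

{"fn": "carry_out", "kwargs": {"slide": [[0,0,0.05],[0,0,0.15],[0,0,0.28],[0,0,0.42],[-0.08,-0.12,0.56],[-0.16,-0.24,0.68],[-0.24,-0.36,0.72],[-0.3,-0.48,0.72],[-0.34,-0.56,0.72],[-0.34,-0.56,0.72]], "dr": [[0,0,0],[0,0,0],[0,0,0.019],[0,0,0.038],[0,0,0.057],[0,0,0.076],[0,0,0.095],[0,0,0.114],[0,0,0.133],[0,0,0.152]], "gripper": [20,20,20,20,20,20,20,20,20,20], "newtons": 60}}

```text
clock: 3.53
eef_pos: [419.6, 148.5, 293.7]
eef_rot: [3.141, 0.0, 1.048]
wrist_force: [-0.9, 0.3, -5.2]
finger_gap: 39.1
finger_force: 60.0
```

Run:
```python
from h import *
s=read_state();print(s['clock'],s['joints'].round(3),s['eef_pos'],s['eef_rot'],s['wrist_force'],s['moment'],s['finger_gap'])
cv2.imwrite('pics/s2.png',np.hstack([cv2.resize(camera(n)[:,:,::-1],(400,300)) for n in('scene','wrist')]))
```

```text
3.5333 [ 2.580e-01  7.200e-02  1.813e+00 -1.000e-03  1.256e+00  7.810e-01] [419.61040783 148.46834781 293.74802005] [3.14089378e+00 9.30278150e-06 1.04767478e+00] [-0.85203133  0.32106037 -5.15975217] [ 0.23549632 -0.00843937 -0.00877878] 39.06142050081879
```

View pics/s2.png

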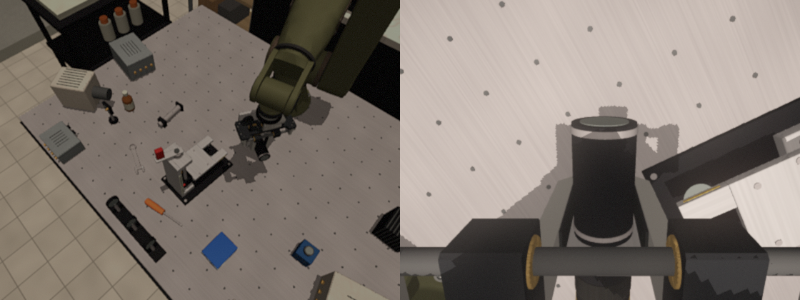

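Tube is held between the fingers, roughly level, well clear of the stand (scene panel near (262,145)). Next I tip it head-up.

{"fn": "carry_out", "kwargs": {"slide": [[0.01,-0.02,0],[0.02,-0.04,0],[0.03,-0.06,0],[0.04,-0.08,0],[0.05,-0.1,0],[0.06,-0.12,0],[0.07,-0.14,0],[0.08,-0.16,0],[0.08,-0.18,0],[0.08,-0.2,0]], "dr": [[0.0165,-0.0095,0],[0.033,-0.019,0],[0.0495,-0.0285,0],[0.066,-0.038,0],[0.0825,-0.0475,0],[0.099,-0.057,0],[0.1155,-0.0665,0],[0.132,-0.076,0],[0.1485,-0.0855,0],[0.165,-0.095,0]], "gripper": [20,20,20,20,20,20,20,20,20,20], "newtons": 60}}

```text
clock: 4.47
eef_pos: [441.8, 101.0, 293.1]
eef_rot: [-3.123, -1.202, 1.027]
wrist_force: [0.3, -0.2, -5.1]
finger_gap: 38.8
finger_force: 60.0
```

Run:
```python
from h import *
from scipy.spatial.transform import Rotation as R
s=read_state();print(s['clock'],s['joints'].round(3),s['eef_pos'],s['eef_rot'],s['wrist_force'],s['moment'])
print(R.from_euler('xyz',s['eef_rot']).as_matrix().round(3))
```

```text
4.4667 [-0.209  0.041  2.139  1.425  1.112 -0.509] [441.7996164  100.99955619 293.1061214 ] [-3.12332421 -1.2023225   1.02732991] [ 0.29601779 -0.20618508 -5.10507275] [-1.00603901  0.72855566  0.1552017 ]
[[ 0.186  0.865  0.467]
 [ 0.308 -0.502  0.808]
 [ 0.933 -0.007 -0.36 ]]
```

```bash
cat > kin.py <<'E'
import numpy as np
from scipy.optimize import least_squares
from scipy.spatial.transform import Rotation as R
D=[([-.06659,.30047,1.52163,0,1.32072,-.0666],[549.83,0,302.07]),([.46205,.42109,1.45542,0,1.26755,1.947],[509.5,294.62,261.2]),
([.258,.072,1.813,-.001,1.256,.781],[419.61,148.47,293.75]),([-.209,.041,2.139,1.425,1.112,-.509],[441.8,101.,293.1])]
def rot(j):
    e=lambda a,t:R.from_euler(a,t)
    A=e('z',j[0]);B=A*e('y',j[1]);C=B*e('y',j[2]);W=C*e('z',j[3])*e('y',j[4])
    return A,B,C,W,W*e('z',j[5])
def fk(p,j):
    A,B,C,W,T=rot(j)
    return A.apply([p[0],p[6],p[1]])+B.apply([0,0,p[2]])+C.apply([p[3],0,p[4]])+W.apply([0,p[7],p[5]])
p0=[100,400,450,0,450,150,30,0]
s=least_squares(lambda p:np.concatenate([np.concatenate([fk(p,j)-x for j,x in D]),(p-p0)*np.array([.01,.01,.01,.02,.01,.01,.02,.02])]),p0)
P=s.x
Cc=rot(D[0][0])[4].inv()*R.from_euler('xyz',[-np.pi,0,np.pi/2])
def ik(pos,Rt,j0):
    lo=[-3.03,-.79,.23,-1.04,0,-2.55];hi=[3.03,2.21,2.52,4.18,3.07,2.55]
    f=lambda j:np.r_[(fk(P,j)-pos)/100,((rot(j)[4]*Cc).inv()*Rt).as_rotvec()]
    r=least_squares(f,np.clip(j0,np.array(lo)+.01,np.array(hi)-.01),bounds=(lo,hi));return r.x,np.abs(r.fun).max()
def tgt(a):
    return R.from_matrix(np.array([[0,np.sin(a),np.cos(a)],[0,-np.cos(a),np.sin(a)],[1,0,0]]))
E
python3 - <<'E'
from kin import *
np.set_printoptions(precision=3,suppress=True)
print(P,s.fun[:12]);print(((rot(D[3][0])[4]*Cc).as_matrix()))
for a in (60,75,90):
  for g in ((405,-1,165),(497,-5,142),(440,130,250)):
    t=tgt(np.radians(a));pos=np.array(g)-78*t.as_matrix()[:,2]
    print(a,g,pos,*ik(pos,t,D[3][0]))
E
```

```text
[  0.833 221.2   423.882  40.828 446.715 173.401  36.663  -0.052] [-0.004  0.025 -0.009 -0.031 -0.002  0.068  0.062 -0.033 -0.058 -0.006
  0.009  0.017]
[[ 0.186  0.864  0.467]
 [ 0.309 -0.503  0.807]
 [ 0.933 -0.006 -0.36 ]]
60 (405, -1, 165) [366.   -68.55 165.  ] [-0.768  0.515  2.21   1.346  1.669 -1.165] 1.7848833522293717e-13
60 (497, -5, 142) [458.   -72.55 142.  ] [-0.625  0.658  2.     1.48   1.619 -1.089] 1.1867729021730609e-12
60 (440, 130, 250) [401.    62.45 250.  ] [-0.385  0.221  2.289  1.682  1.49  -0.944] 3.9790393202565614e-15
75 (405, -1, 165) [384.812 -76.342 165.   ] [-0.71   0.584  2.048  1.173  1.784 -1.104] 1.2045919817182948e-14
75 (497, -5, 142) [476.812 -80.342 142.   ] [-0.594  0.731  1.825  1.29   1.753 -1.011] 1.9746593249436728e-11
75 (440, 130, 250) [419.812  54.658 250.   ] [-0.386  0.332  2.124  1.473  1.65  -0.89 ] 3.480549182199866e-13
90 (405, -1, 165) [405. -79. 165.] [-0.634  0.654  1.891  1.023  1.911 -1.071] 2.82052159406021e-13
90 (497, -5, 142) [497. -83. 142.] [-0.542  0.809  1.648  1.134  1.904 -0.961] 3.311191321131446e-10
90 (440, 130, 250) [440.  52. 250.] [-0.349  0.439  1.954  1.309  1.807 -0.853] 8.815070895451527e-11
```

```bash
cat > mv.py <<'E'
# usage: mv(a_deg, grasp xyz): shift & turn in interface units from the present pose
from h import *
from kin import *
def mv(a,g):
    s=read_state();c=R.from_euler('xyz',s['eef_rot']);t=tgt(np.radians(a));pos=np.array(g)-78*t.as_matrix()[:,2]
    print('slide',((pos-s['eef_pos'])/250).round(4),'dr',((t*c.inv()).as_rotvec()/(2*np.pi)).round(4),'joints',ik(pos,t,s['joints'])[0].round(2))
E
python3 -c "
from mv import *
mv(75,(395,0,180))"
```

```text
slide [-0.268  -0.7054 -0.4524] dr [ 0.0539 -0.0235  0.0414] joints [-0.72  0.54  2.07  1.16  1.8  -1.09]
```

{"fn": "carry_out", "kwargs": {"slide": [[-0.06,-0.05,0],[-0.13,-0.1,0],[-0.2,-0.17,-0.02],[-0.268,-0.27,-0.06],[-0.268,-0.38,-0.12],[-0.268,-0.49,-0.2],[-0.268,-0.59,-0.29],[-0.268,-0.66,-0.38],[-0.268,-0.705,-0.45],[-0.268,-0.705,-0.45]], "dr": [[0.011,-0.005,0.008],[0.022,-0.009,0.017],[0.033,-0.014,0.025],[0.044,-0.019,0.033],[0.054,-0.0235,0.0414],[0.054,-0.0235,0.0414],[0.054,-0.0235,0.0414],[0.054,-0.0235,0.0414],[0.054,-0.0235,0.0414],[0.054,-0.0235,0.0414]], "gripper": [20,20,20,20,20,20,20,20,20,20], "newtons": 60}}

```text
clock: 5.3
eef_pos: [374.8, -76.4, 177.6]
eef_rot: [-2.421, -1.563, 0.589]
wrist_force: [0.4, 1.0, -5.1]
finger_gap: 39.1
finger_force: 60.0
```

Run:
```python
from mv import *
s=read_state();print(s['clock'],s['joints'].round(3),s['eef_pos'],s['eef_rot'],s['wrist_force'],s['moment'])
print(R.from_euler('xyz',s['eef_rot']).as_matrix().round(3))
a=camera('side')[:,:,::-1];b=camera('scene')[:,:,::-1]
print('grasp->side/scene',[proj(n,[s['eef_pos']+78*R.from_euler('xyz',s['eef_rot']).as_matrix()[:,2]]) for n in('side','scene')])
cv2.imwrite('pics/a3.png',a);cv2.imwrite('pics/b3.png',b)
c=lambda im,x,y:cv2.convertScaleAbs(cv2.resize(im[y:y+150,x:x+100],(400,600),interpolation=cv2.INTER_CUBIC),alpha=1.7)
cv2.imwrite('pics/c3.png',np.hstack([c(a,190,130),c(b,270,130)]))
```

```text
5.3 [-0.726  0.539  2.072  1.16   1.794 -1.084] [374.82376214 -76.3979875  177.64089359] [-2.42137085 -1.56333158  0.58915845] [ 0.35453969  0.96371986 -5.11073948] [-1.23582399  0.33761755  0.00965828]
[[ 0.006  0.966  0.258]
 [ 0.004 -0.258  0.966]
 [ 1.    -0.005 -0.006]]
grasp->side/scene [array([[222.61850083, 227.38259928]]), array([[321.72231352, 171.00797108]])]
```

View pics/c3.png

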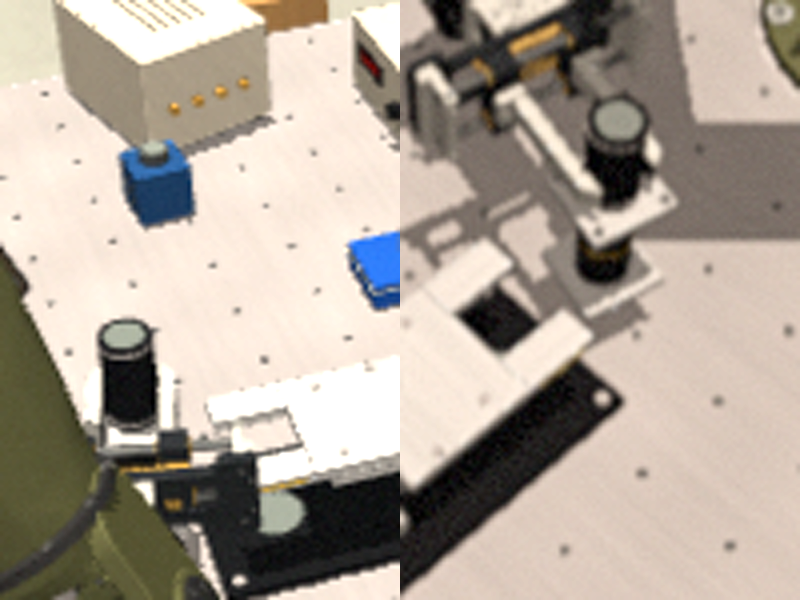

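Both views show the tube upright, in front of the fork. Head centre is at (125,338) in side and (617,122) in scene. Prong ends in scene are at (488,240), (515,260), (565,308) and (592,328).

Run:
```python
from mv import *
np.set_printoptions(precision=2,suppress=True)
d=lambda o,x0,*p:(np.array(p)-[x0,0])/4+o
s=read_state();G=s['eef_pos']+78*R.from_euler('xyz',s['eef_rot']).as_matrix()[:,2]
h={'side':d([190,130],0,(125,338))[0],'scene':d([270,130],400,(617,122))[0]}
x=least_squares(lambda X:np.concatenate([proj(n,[X])[0]-h[n] for n in h]),G);print('G',G,'head',x.x,x.fun)
for z in(100,103):
  b,r=fit([('scene',None,[(-38,-55,z),(-38,-25,z),(-38,25,z),(-38,55,z),(22,25,z)],d([270,130],400,(488,240),(515,260),(565,308),(592,328),(500,350))),
   ('scene',None,[(-60,75,12)],d([270,130],400,(622,400))),('side',None,[(-38,55,z)],d([190,130],0,(208,400))),
   ('side',None,[(0,0,12),(-60,-75,12)],[(258.7,258.2),(247.5,280.5)])],[497,-5,-.04]);print(z,b,r)
```

```text
G [394.91   0.48 179.7 ] head [395.44   1.86 224.78] [-0.47 -0.16 -0.4   0.19]
100 [496.69  -3.72  -0.07] [-0.91 -1.47 -0.54  0.19 -0.83 -0.39 -0.05  1.65 -0.77  1.64  0.62 -1.
 -0.92 -0.21 -0.62 -0.24 -1.89 -1.83]
103 [497.53  -3.07  -0.07] [-1.05 -1.74 -0.62 -0.09 -0.82 -0.7   0.02  1.34 -0.73  1.43  0.62 -0.81
 -0.87 -1.04 -0.44 -0.44 -1.57 -2.02]
```

{"fn": "carry_out", "kwargs": {"slide": [[0,0,-0.06],[0,0,-0.112],[0.06,-0.003,-0.112],[0.12,-0.005,-0.112],[0.18,-0.008,-0.112],[0.24,-0.011,-0.112],[0.28,-0.013,-0.112],[0.32,-0.014,-0.112],[0.35,-0.016,-0.112],[0.35,-0.016,-0.112]], "dr": [[0,0,0],[0,0,0],[0,0,0],[0,0,0],[0,0,0],[0,0,0],[0,0,0],[0,0,0],[0,0,0],[0,0,0]], "gripper": [20,20,20,20,20,20,20,20,20,20], "newtons": 60}}

```text
clock: 6.23
eef_pos: [462.9, -78.8, 152.6]
eef_rot: [2.654, -1.564, 1.798]
wrist_force: [0.7, 0.2, -4.3]
finger_gap: 38.8
finger_force: 60.0
```

Run:
```python
from mv import *
s=read_state();print(s['clock'],s['eef_pos'],s['wrist_force'],s['moment'])
T=R.from_euler('xyz',s['eef_rot']).as_matrix();print(T[:,2]);print('G',s['eef_pos']+78*T[:,2])
a=camera('side')[:,:,::-1];b=camera('scene')[:,:,::-1]
c=lambda im,x,y:cv2.convertScaleAbs(cv2.resize(im[y:y+120,x:x+80],(400,600),interpolation=cv2.INTER_CUBIC),alpha=1.7)
cv2.imwrite('pics/c4.png',np.hstack([c(a,220,165),c(b,260,150)]))
```

```text
6.2333 [462.88617372 -78.76042525 152.60641248] [ 0.70923558  0.19403189 -4.34970728] [-1.23413726  0.41376959  0.02278041]
[ 0.2568984   0.96641961 -0.00602848]
G [482.9242491   -3.37969544 152.13619108]
```

View pics/c4.png

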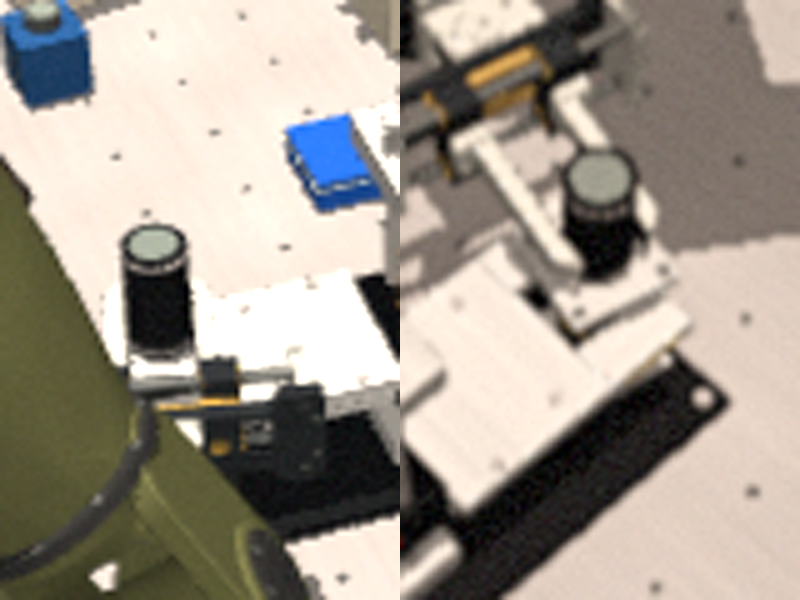

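Barrel is in the slot with the carrying plate above the fork, and there are no contact forces. I'll push on in small steps.

{"fn": "carry_out", "kwargs": {"slide": [[0.03,-0.002,0],[0.05,-0.003,0],[0.06,-0.004,0],[0.064,-0.004,0],[0.064,-0.004,0]], "dr": [[0,0,0],[0,0,0],[0,0,0],[0,0,0],[0,0,0]], "gripper": [20,20,20,20,20]}}

```text
clock: 6.75
eef_pos: [478.1, -80.0, 152.1]
eef_rot: [2.745, -1.565, 1.706]
wrist_force: [0.3, 0.2, -4.6]
finger_gap: 38.9
finger_force: 60.0
```

{"fn": "carry_out", "kwargs": {"slide": [[0,0,-0.01],[0,0,-0.02],[0,0,-0.02],[0,0,-0.02]], "dr": [[0,0,0],[0,0,0],[0,0,0],[0,0,0]], "gripper": [20,20,20,20]}}

```text
clock: 7.08
eef_pos: [477.9, -80.0, 146.9]
eef_rot: [2.8, -1.565, 1.652]
wrist_force: [-0.7, 0.6, -4.3]
finger_gap: 38.6
finger_force: 60.0
```

{"fn": "carry_out", "kwargs": {"slide": [[0,0,-0.006],[0,0,-0.012],[0,0,-0.012]], "dr": [[0,0,0],[0,0,0],[0,0,0]], "gripper": [20,20,20]}}

```text
clock: 7.33
eef_pos: [477.9, -80.0, 143.9]
eef_rot: [2.77, -1.565, 1.682]
wrist_force: [0.2, -0.3, -5.1]
finger_gap: 38.9
finger_force: 60.0
```

{"fn": "carry_out", "kwargs": {"slide": [[0,0,-0.004],[0,0,-0.008],[0,0,-0.008]], "dr": [[0,0,0],[0,0,0],[0,0,0]], "gripper": [20,20,20]}}

```text
clock: 7.58
eef_pos: [478.0, -80.0, 142.0]
eef_rot: [2.757, -1.565, 1.695]
wrist_force: [-0.2, 0.5, -5.1]
finger_gap: 39.2
finger_force: 60.0
```

{"fn": "carry_out", "kwargs": {"slide": [[0,0,-0.004],[0,0,-0.008],[0,0,-0.008]], "dr": [[0,0,0],[0,0,0],[0,0,0]], "gripper": [20,20,20]}}

```text
clock: 7.83
eef_pos: [478.0, -80.1, 140.8]
eef_rot: [2.393, -1.566, 2.059]
wrist_force: [-2.5, -1.4, 5.2]
finger_gap: 39.0
finger_force: 60.0
```

{"fn": "carry_out", "kwargs": {"slide": [[0,0,-0.004],[0,0,-0.006],[0,0,-0.006]], "dr": [[0,0,0],[0,0,0],[0,0,0]], "gripper": [20,20,20]}}

```text
clock: 8.08
eef_pos: [478.0, -80.3, 140.4]
eef_rot: [1.825, -1.566, 2.628]
wrist_force: [-6.5, -2.9, 16.4]
finger_gap: 38.7
finger_force: 60.0
```

{"fn": "carry_out", "kwargs": {"slide": [[0,0,0.006],[0.004,0,0.006],[0.008,0,0.006],[0.008,0,0.006]], "dr": [[0,0,0],[0,0,0],[0,0,0],[0,0,0]], "gripper": [20,20,20,20]}}

```text
clock: 8.42
eef_pos: [479.7, -79.9, 141.0]
eef_rot: [2.419, -1.567, 2.034]
wrist_force: [-8.6, -2.2, 10.8]
finger_gap: 39.2
finger_force: 60.2
```

{"fn": "carry_out", "kwargs": {"slide": [[0.004,0,0],[0.008,0,0],[0.008,0,0]], "dr": [[0,0,0],[0,0,0],[0,0,0]], "gripper": [20,20,20]}}

```text
clock: 8.67
eef_pos: [481.3, -79.8, 141.1]
eef_rot: [2.426, -1.568, 2.029]
wrist_force: [-13.5, -2.8, 14.3]
finger_gap: 39.1
finger_force: 60.3
```

{"fn": "carry_out", "kwargs": {"slide": [[0,0,0.006],[0,0,0.006],[0,0,0.006]], "dr": [[0,0,0],[0,0,0],[0,0,0]], "gripper": [20,20,20]}}

```text
clock: 8.92
eef_pos: [481.2, -79.7, 141.5]
eef_rot: [3.058, -1.566, 1.396]
wrist_force: [-10.8, -1.9, 1.8]
finger_gap: 39.1
finger_force: 60.2
```

Run:
```python
from mv import *
s=read_state();print(s['clock'],s['eef_pos'],s['wrist_force'],s['moment'])
T=R.from_euler('xyz',s['eef_rot']).as_matrix();print('G',s['eef_pos']+78*T[:,2])
a=camera('side')[:,:,::-1];b=camera('scene')[:,:,::-1]
c=lambda im,x,y:cv2.convertScaleAbs(cv2.resize(im[y:y+120,x:x+80],(400,600),interpolation=cv2.INTER_CUBIC),alpha=1.7)
cv2.imwrite('pics/c5.png',np.hstack([c(a,230,165),c(b,250,150)]))
```

```text
8.9167 [481.2000476  -79.66493132 141.46097306] [-10.82335336  -1.86683985   1.82162346] [-0.06028925  0.62360033  1.83568448]
G [501.13076996  -4.25525172 141.07818204]
```

View pics/c5.png

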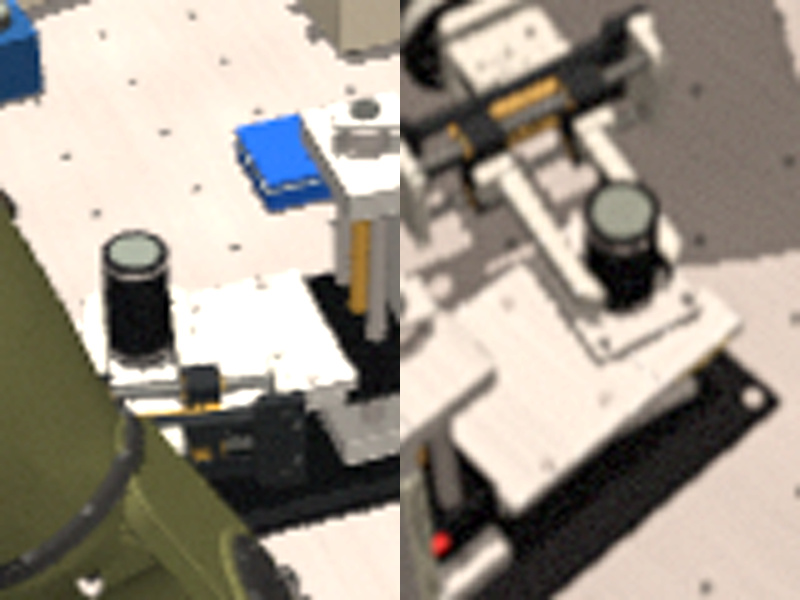

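Plate sits flat just over the fork and the barrel is against the slot's end (10.8 N along −x with almost no vertical load). I'll ease off, set it down and release.

{"fn": "carry_out", "kwargs": {"slide": [[-0.005,0,0],[-0.006,0,-0.003],[-0.006,0,-0.004],[-0.006,0,-0.004],[-0.006,0,-0.004],[-0.006,0,-0.004],[-0.006,0,-0.004],[-0.006,0,-0.004],[-0.006,0,-0.004],[-0.006,0,-0.004]], "dr": [[0,0,0],[0,0,0],[0,0,0],[0,0,0],[0,0,0],[0,0,0],[0,0,0],[0,0,0],[0,0,0],[0,0,0]], "gripper": [20,20,20,46,50,60,70,80,80,80]}}

```text
clock: 9.85
eef_pos: [480.5, -80.0, 140.6]
eef_rot: [2.727, -1.565, 1.725]
wrist_force: [-1.0, -0.0, 0.1]
finger_gap: 74.3
finger_force: 0.0
```

Run:
```python
from mv import *
s=read_state();print(s['clock'],s['eef_pos'],s['wrist_force'],s['finger_gap'])
np.set_printoptions(precision=2,suppress=True)
# head centre expected if upright at seat
print([proj(n,[[499,-4,192]]) for n in('side','scene')])
for n in('side','scene'):
    c=camera(n);cv2.imwrite(f'pics/r_{n}.png',c[:,:,::-1])
# post position from side
m=camera_model('side')
print(least_squares(lambda X:proj('side',[[X[0],X[1],20]])[0]-[278,332],[480,-200]).x)
# handle grip: options
b=(499,-4,-.06);ax=loc(b,[(150,0)],0)[0];print(ax)
px={'scene':(221.7,210.3),'side':(321.6,173.7)}
g=least_squares(lambda X:np.concatenate([proj(n,[[X[0],X[1],X[2]]])[0]-px[n] for n in px]),[700,-20,311.]);print(g.x,g.fun)
```

```text
9.85 [480.51867417 -80.01356888 140.63784029] [-0.99964683 -0.04467333  0.08427908] 74.25589693643026
[array([[255.94, 215.67]]), array([[293.98, 190.5 ]])]
[ 454.28 -296.05]
[648.73 -12.99   0.  ]
[699.85 -28.08 306.  ] [ 0.21 -0.06  0.3   0.02]
```

{"fn": "carry_out", "kwargs": {"slide": [[-0.02,-0.08,0],[-0.05,-0.18,0],[-0.08,-0.3,0],[-0.112,-0.425,0],[-0.112,-0.46,0.1],[-0.112,-0.46,0.25],[-0.112,-0.46,0.4],[-0.112,-0.46,0.55],[-0.112,-0.46,0.7],[-0.112,-0.46,0.8]], "dr": [[0,0,0],[0,0,0],[0,0,0],[0,0,0],[0,0,0],[0,0,0],[0,0,0],[0,0,0],[0,0,0],[0,0,0]], "gripper": [80,80,80,80,80,80,80,80,80,80]}}

```text
clock: 10.78
eef_pos: [452.3, -194.9, 344.0]
eef_rot: [2.482, -1.562, 1.97]
wrist_force: [0.4, 0.2, 0.2]
finger_gap: 75.0
finger_force: 0.0
```

```bash
cat >> mv.py <<'E'
def down(y): return R.from_euler('xyz',[np.pi,0,y])
def to(pos,T,n=8):
    s=read_state();c=R.from_euler('xyz',s['eef_rot']);rv=(T*c.inv()).as_rotvec();j=s['joints']
    print('slide',((np.array(pos)-s['eef_pos'])/250).round(4),'dr',(rv/(2*np.pi)).round(4))
    for k in np.arange(1,n+1)/n:
        j,e=ik(s['eef_pos']+k*(np.array(pos)-s['eef_pos']),R.from_rotvec(k*rv)*c,j)
        print(j.round(2),round(e,4))
E
python3 - <<'E'
from mv import *
s=read_state();print(s['clock'],s['eef_pos'],s['joints'].round(2))
to((700,-28,430),down(2.86))
a=cv2.imread('pics/r_side.png');b=camera('side')[:,:,::-1];cv2.imwrite('pics/t0_side.png',b);c=camera('scene')[:,:,::-1];cv2.imwrite('pics/t0_scene.png',c)
q=lambda im,x,y:cv2.convertScaleAbs(cv2.resize(im[y:y+120,x:x+80],(400,600),interpolation=cv2.INTER_CUBIC),alpha=1.3)
cv2.imwrite('pics/c6.png',np.hstack([q(b,230,175),q(c,250,165)]))
E
```

```text
10.7833 [ 452.28812801 -194.88769587  344.01132079] [-0.79  0.43  1.67  1.28  2.02 -0.6 ]
slide [0.9908 0.6676 0.344 ] dr [-0.2356 -0.1323  0.1898]
[-0.7   0.45  1.54  1.14  2.01 -0.71] 0.0
[-0.61  0.46  1.42  1.01  1.99 -0.81] 0.0
[-0.52  0.48  1.3   0.86  1.97 -0.9 ] 0.0
[-0.43  0.5   1.17  0.7   1.94 -0.99] 0.0
[-0.34  0.53  1.06  0.53  1.91 -1.08] 0.0
[-0.26  0.56  0.94  0.36  1.87 -1.18] 0.0
[-0.17  0.6   0.84  0.18  1.82 -1.28] 0.0
[-0.09  0.64  0.75 -0.    1.75 -1.38] 0.0
```

View pics/c6.png

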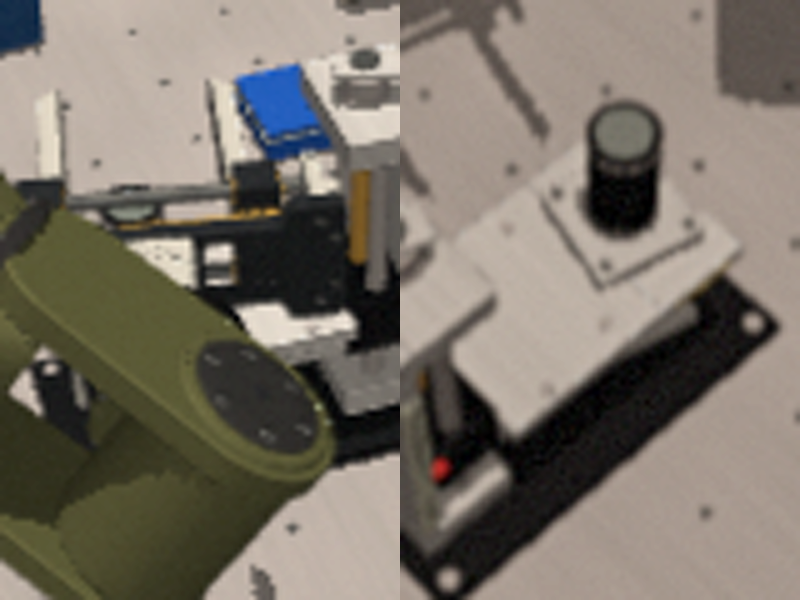

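Scene panel shows the tube released and upright in the fork, head at (625,130) in the crop. Next I go over to the crank handle.

{"fn": "carry_out", "kwargs": {"slide": [[0.03,0.02,0.1],[0.08,0.05,0.2],[0.14,0.1,0.3],[0.2,0.14,0.36],[0.27,0.18,0.4],[0.34,0.23,0.4],[0.41,0.28,0.4],[0.48,0.32,0.4],[0.55,0.37,0.4],[0.6,0.4,0.4]], "dr": [[-0.0136,-0.0076,0.011],[-0.027,-0.0153,0.022],[-0.041,-0.023,0.033],[-0.0545,-0.0306,0.044],[-0.068,-0.038,0.055],[-0.082,-0.046,0.066],[-0.095,-0.0535,0.077],[-0.109,-0.061,0.088],[-0.1225,-0.069,0.0988],[-0.136,-0.0765,0.11]], "gripper": [70,60,60,60,60,60,60,60,60,60], "newtons": 20}}

```text
clock: 11.72
eef_pos: [603.8, -94.1, 439.2]
eef_rot: [2.746, -0.603, 2.462]
wrist_force: [-0.5, -0.3, -0.2]
finger_gap: 56.2
finger_force: 0.0
```

Run:
```python
from mv import *
to((700,-28,430),down(2.86),4)
```

```text
slide [ 0.3846  0.2643 -0.0369] dr [-0.0989 -0.0563  0.0797]
[-0.29  0.56  0.91  0.46  1.97 -1.08] 0.0
[-0.22  0.59  0.84  0.31  1.91 -1.19] 0.0
[-0.16  0.61  0.79  0.15  1.84 -1.29] 0.0
[-0.09  0.64  0.75 -0.    1.75 -1.38] 0.0
```

{"fn": "carry_out", "kwargs": {"slide": [[0.06,0.04,0],[0.12,0.08,0],[0.18,0.12,0],[0.24,0.16,0],[0.3,0.2,-0.02],[0.35,0.24,-0.037],[0.3846,0.2643,-0.037],[0.3846,0.2643,-0.037],[0.3846,0.2643,-0.037]], "dr": [[-0.0136,-0.0077,0.011],[-0.027,-0.0154,0.022],[-0.041,-0.023,0.033],[-0.0545,-0.031,0.044],[-0.068,-0.0387,0.055],[-0.082,-0.0465,0.066],[-0.095,-0.054,0.0765],[-0.0989,-0.0563,0.0797],[-0.0989,-0.0563,0.0797]], "gripper": [60,60,60,60,60,60,60,60,60], "newtons": 20}}

```text
clock: 12.47
eef_pos: [698.6, -28.0, 430.4]
eef_rot: [3.138, -0.003, 2.859]
wrist_force: [0.2, 0.3, 0.2]
finger_gap: 56.7
finger_force: 0.0
```

Run:
```python
from mv import *
s=read_state();print(s['clock'],s['eef_pos'],s['eef_rot'],s['joints'].round(2))
m=camera_model('wrist');im=camera('wrist');cv2.imwrite('pics/w7.png',im[:,:,::-1])
h=im.astype(int);k=((h[:,:,0]>70)&(h[:,:,1]<.4*h[:,:,0])&(h[:,:,2]<.4*h[:,:,0])).astype(np.uint8)
n,l,st,ce=cv2.connectedComponentsWithStats(k)
for i in range(1,n):
    if st[i][4]>60: print(st[i],ce[i],h[l==i].mean(0),cv2.minAreaRect(np.argwhere(l==i)[:,::-1].astype(np.float32)))
# brightness split and predicted corner projection
th=-.286
L=[(68,8,311),(68,-8,311),(42,-8,311),(42,8,311)]
ax=(648.7,-13)
print(proj('wrist',[[ax[0]+np.cos(th)*a-np.sin(th)*b,ax[1]+np.sin(th)*a+np.cos(th)*b,z] for a,b,z in L],m).round(1))
```

```text
12.4667 [698.55797163 -28.04585407 430.37719076] [ 3.13791956 -0.00338719  2.85855576] [-0.09  0.63  0.76  0.    1.76 -1.38]
[[298.4 276.1]
 [271.2 276. ]
 [271.  234. ]
 [299.  234.1]]
```

Run:
```python
from mv import *
im=cv2.imread('pics/w7.png')[:,:,::-1].astype(int)
r=im[:,:,0]-np.maximum(im[:,:,1],im[:,:,2])
print(r.max(),[tuple(im[y,x]) for y in(230,240,255,270,285) for x in(270,285,300)])
k=(r>20).astype(np.uint8);n,l,st,ce=cv2.connectedComponentsWithStats(k)
for i in range(1,n):
    if st[i][4]>40: print(st[i],ce[i],im[l==i].mean(0),cv2.minAreaRect(np.argwhere(l==i)[:,::-1].astype(np.float32)))
```

```text
80 [(np.int64(110), np.int64(88), np.int64(83)), (np.int64(117), np.int64(53), np.int64(49)), (np.int64(199), np.int64(133), np.int64(76)), (np.int64(109), np.int64(63), np.int64(59)), (np.int64(128), np.int64(55), np.int64(50)), (np.int64(192), np.int64(115), np.int64(72)), (np.int64(113), np.int64(53), np.int64(48)), (np.int64(130), np.int64(57), np.int64(53)), (np.int64(179), np.int64(166), np.int64(158)), (np.int64(179), np.int64(166), np.int64(160)), (np.int64(166), np.int64(148), np.int64(141)), (np.int64(182), np.int64(169), np.int64(161)), (np.int64(178), np.int64(166), np.int64(159)), (np.int64(54), np.int64(48), np.int64(44)), (np.int64(60), np.int64(54), np.int64(52))]
[ 268  207   73   63 2369] [294.65470663 234.83706205] [142.44617982  81.9556775   63.6074293 ] ((303.8297119140625, 238.57337951660156), (58.90776062011719, 74.90350341796875), 85.98582458496094)
[  9 337  19   7  57] [ 17.64912281 339.89473684] [76.98245614 31.26315789 29.38596491] ((17.942302703857422, 339.7884521484375), (3.069702625274658, 18.94445037841797), 74.74488067626953)
[131 343  10  61 285] [134.81754386 374.5754386 ] [105.81052632  82.71578947  48.66315789] ((135.5, 373.0), (60.0, 9.0), 90.0)
[428 344  11  60 297] [434.46127946 375.44781145] [106.77104377  83.25252525  47.87542088] ((433.42633056640625, 373.55322265625), (9.85291576385498, 59.0084228515625), 1.0416266918182373)
```

Run:
```python
from mv import *
im=cv2.imread('pics/w7.png')[:,:,::-1].astype(int)
k=((im[:,:,0]-im[:,:,1]>35)&(im[:,:,1]-im[:,:,2]<12)).astype(np.uint8);n,l,st,ce=cv2.connectedComponentsWithStats(k)
for i in range(1,n):
    if st[i][4]>100: print(st[i],ce[i],im[l==i].mean(0),cv2.minAreaRect(np.argwhere(l==i)[:,::-1].astype(np.float32)))
cv2.imwrite('pics/w7z.png',cv2.resize(im[150:330,220:380].astype(np.uint8)[:,:,::-1],(640,720),interpolation=cv2.INTER_CUBIC)[:600])
print(im[235:262:3,285,0]);print('row250',im[250,260:312:2,0]-im[250,260:312:2,1]);print('row220',im[220,260:312:2,0]-im[220,260:312:2,1]);print('col285',im[196:290:3,285,0]-im[196:290:3,285,1])
```

```text
[ 269  212   28   57 1399] [282.40886347 240.75411008] [117.07290922  55.62330236  51.66404575] ((282.8775939941406, 240.0810546875), (26.542356491088867, 56.78419494628906), 3.3664605617523193)
[129 130 131 129 129 130 129 128 130]
row250 [12 14 13 13 19 55 67 71 72 73 74 72 71 75 74 70 66 57 17 13 13 14 12 14
 13 13]
row220 [13 13 13 13  8 11 38 43 47 47 46 47 47 48 47 47 45 41 14 10 11 18 38 58
 68 74]
col285 [ 8  9  9  9  9 26 45 46 47 49 48 56 70 73 74 73 74 74 73 73 72 72 74 75
 58 13 12 12 13 12  7  6]
```

{"fn": "carry_out", "kwargs": {"slide": [[0,-0.004,-0.07],[0,-0.004,-0.14],[0,-0.004,-0.21],[0,-0.004,-0.248],[0,-0.004,-0.248],[0,-0.004,-0.248],[0,-0.004,-0.248],[0,-0.004,-0.248],[0,-0.004,-0.248],[0,-0.004,-0.248]], "dr": [[0,0,0],[0,0,0],[0,0,0],[0,0,0],[0,0,0],[0,0,0],[0,0,0],[0,0,0],[0,0,0],[0,0,0]], "gripper": [60,60,60,60,45,30,12,8,8,8], "newtons": 20}}

```text
clock: 13.35
eef_pos: [698.7, -29.9, 370.0]
eef_rot: [3.137, -0.001, 2.857]
wrist_force: [0.5, 0.1, 0.3]
finger_gap: 20.1
finger_force: 0.0
```

Run:
```python
from mv import *
s=read_state();print(s['clock'],s['eef_pos'],s['eef_rot'],s['joints'].round(2),s['wrist_force'],s['moment'],s['finger_gap'],s['finger_force'])
```

```text
13.35 [698.66883276 -29.89808439 369.98760963] [ 3.13734649e+00 -1.02218723e-03  2.85668749e+00] [-0.1   0.63  0.9   0.    1.62 -1.38] [0.54100264 0.11440042 0.32298014] [ 0.05590758 -0.05032113 -0.05232237] 20.073130116477046 0.0
```

{"fn": "carry_out", "kwargs": {"slide": [[0,0,0],[0,0,0],[0,0,0]], "dr": [[0,0,0],[0,0,0],[0,0,0]], "gripper": [8,8,8], "newtons": 20}}

```text
clock: 13.6
eef_pos: [698.7, -29.6, 369.9]
eef_rot: [3.137, -0.001, 2.857]
wrist_force: [1.8, 2.9, 3.3]
finger_gap: 16.8
finger_force: 19.9
```

```bash
cat > arc.py <<'E'
import numpy as np,sys
from cell import *
s=read_state();print(s['clock'],s['eef_pos'].round(1),'yaw',s['eef_rot'][2].round(3),s['joints'].round(2),s['wrist_force'].round(1),s['finger_gap'].round(1))
def arc(th0,deg=6.5,n=10):
    t=th0-np.radians(deg)*np.arange(1,n+1)
    print((55/250*np.c_[np.cos(t)-np.cos(th0),np.sin(t)-np.sin(th0)]).round(4).tolist(),(-np.arange(1,n+1)*deg/360).round(4).tolist())
for k in range(int(sys.argv[2])): arc(float(sys.argv[1])-k*np.radians(65))
E
python3 arc.py -0.285 3
```

```text
Traceback (most recent call last):
  File "arc.py", line 3, in <module>
    s=read_state();print(s['clock'],s['eef_pos'].round(1),'yaw',s['eef_rot'][2].round(3),s['joints'].round(2),s['wrist_force'].round(1),s['finger_gap'].round(1))
                                                                                                                                        ^^^^^^^^^^^^^^^^^^^^^
AttributeError: 'float' object has no attribute 'round'
```

```bash
sed -i "s/s\['finger_gap'\].round(1)/s['finger_gap']/" arc.py; python3 arc.py -0.285 3
```

```text
13.6 [698.7 -29.6 369.9] yaw 2.857 [-0.1   0.63  0.9   0.    1.62 -1.38] [1.8 2.9 3.3] 16.820531246870015
[[-0.0084, -0.0235], [-0.0193, -0.0459], [-0.0328, -0.0669], [-0.0485, -0.0863], [-0.0663, -0.1038], [-0.086, -0.1191], [-0.1073, -0.1321], [-0.1299, -0.1426], [-0.1536, -0.1505], [-0.178, -0.1556]] [-0.0181, -0.0361, -0.0542, -0.0722, -0.0903, -0.1083, -0.1264, -0.1444, -0.1625, -0.1806]
[[-0.0248, -0.0024], [-0.0498, -0.0019], [-0.0745, 0.0014], [-0.0987, 0.0075], [-0.122, 0.0162], [-0.1443, 0.0276], [-0.165, 0.0414], [-0.1841, 0.0575], [-0.2013, 0.0756], [-0.2163, 0.0955]] [-0.0181, -0.0361, -0.0542, -0.0722, -0.0903, -0.1083, -0.1264, -0.1444, -0.1625, -0.1806]
[[-0.0126, 0.0215], [-0.0227, 0.0443], [-0.0302, 0.0681], [-0.0349, 0.0926], [-0.0369, 0.1175], [-0.036, 0.1424], [-0.0322, 0.1671], [-0.0257, 0.1912], [-0.0166, 0.2144], [-0.0048, 0.2364]] [-0.0181, -0.0361, -0.0542, -0.0722, -0.0903, -0.1083, -0.1264, -0.1444, -0.1625, -0.1806]
```

First part of the turn, checking the force before I go on.

{"fn": "carry_out", "kwargs": {"slide": [[-0.0084,-0.0235,0],[-0.0193,-0.0459,0],[-0.0328,-0.0669,0],[-0.0485,-0.0863,0],[-0.0663,-0.1038,0],[-0.086,-0.1191,0],[-0.1073,-0.1321,0],[-0.1299,-0.1426,0],[-0.1536,-0.1505,0],[-0.178,-0.1556,0]], "dr": [[0,0,-0.0181],[0,0,-0.0361],[0,0,-0.0542],[0,0,-0.0722],[0,0,-0.0903],[0,0,-0.1083],[0,0,-0.1264],[0,0,-0.1444],[0,0,-0.1625],[0,0,-0.1806]], "gripper": [8,8,8,8,8,8,8,8,8,8], "newtons": 20}}

```text
clock: 14.43
eef_pos: [654.1, -65.6, 369.7]
eef_rot: [3.136, -0.007, 1.72]
wrist_force: [3.2, 25.7, 3.0]
finger_gap: 16.3
finger_force: 19.9
```

```bash
cat > arc2.py <<'E'
import numpy as np,sys
from cell import *
# args: axis x y, commanded x y, theta0, deg/row, n rows, r
ax,ay,cx,cy,th0,deg,n,r=map(float,sys.argv[1:]);n=int(n)
s=read_state();print(s['clock'],s['eef_pos'].round(1),'yaw',s['eef_rot'][2].round(3),s['joints'].round(2),s['wrist_force'].round(1),s['finger_gap'])
t=th0-np.radians(deg)*np.arange(1,n+1)
X=np.c_[ax+r*np.cos(t)-cx,ay+r*np.sin(t)-cy]/250
print([[a,b,0] for a,b in X.round(4).tolist()],'\n',[[0,0,v] for v in (-np.arange(1,n+1)*deg/360).round(4).tolist()])
print('end',(X[-1]*250+[cx,cy]).round(1),'theta',t[-1].round(3))
E
python3 arc2.py 646.5 -11 654.2 -68.5 -1.42 6.5 10 55
```

```text
14.4333 [654.1 -65.6 369.7] yaw 1.72 [-0.16  0.51  1.07  0.01  1.55 -0.31] [ 3.2 25.7  3. ] 16.31995463470914
[[-0.0226, 0.0102, 0], [-0.0475, 0.0106, 0], [-0.0723, 0.0139, 0], [-0.0964, 0.02, 0], [-0.1198, 0.0288, 0], [-0.142, 0.0402, 0], [-0.1628, 0.054, 0], [-0.1818, 0.07, 0], [-0.199, 0.0882, 0], [-0.214, 0.1081, 0]] 
 [[0, 0, -0.0181], [0, 0, -0.0361], [0, 0, -0.0542], [0, 0, -0.0722], [0, 0, -0.0903], [0, 0, -0.1083], [0, 0, -0.1264], [0, 0, -0.1444], [0, 0, -0.1625], [0, 0, -0.1806]]
end [600.7 -41.5] theta -2.554
```

{"fn": "carry_out", "kwargs": {"slide": [[-0.0226,0.0102,0],[-0.0475,0.0106,0],[-0.0723,0.0139,0],[-0.0964,0.02,0],[-0.1198,0.0288,0],[-0.142,0.0402,0],[-0.1628,0.054,0],[-0.1818,0.07,0],[-0.199,0.0882,0],[-0.214,0.1081,0]], "dr": [[0,0,-0.0181],[0,0,-0.0361],[0,0,-0.0542],[0,0,-0.0722],[0,0,-0.0903],[0,0,-0.1083],[0,0,-0.1264],[0,0,-0.1444],[0,0,-0.1625],[0,0,-0.1806]], "gripper": [8,8,8,8,8,8,8,8,8,8], "newtons": 20}}

```text
clock: 15.27
eef_pos: [601.6, -40.5, 369.8]
eef_rot: [3.136, -0.007, 0.583]
wrist_force: [20.4, 8.5, -2.4]
finger_gap: 16.1
finger_force: 20.0
```

```bash
python3 arc2.py 646.5 -11 600.7 -41.5 -2.554 6.5 10 55
```

```text
15.2667 [601.6 -40.5 369.8] yaw 0.583 [-0.13  0.38  1.26  0.    1.49  0.86] [20.4  8.5 -2.4] 16.092954252714595
[[-0.0125, 0.0216, 0], [-0.0226, 0.0444, 0], [-0.0301, 0.0682, 0], [-0.0348, 0.0927, 0], [-0.0368, 0.1175, 0], [-0.0358, 0.1424, 0], [-0.0321, 0.1671, 0], [-0.0256, 0.1912, 0], [-0.0165, 0.2144, 0], [-0.0047, 0.2364, 0]] 
 [[0, 0, -0.0181], [0, 0, -0.0361], [0, 0, -0.0542], [0, 0, -0.0722], [0, 0, -0.0903], [0, 0, -0.1083], [0, 0, -0.1264], [0, 0, -0.1444], [0, 0, -0.1625], [0, 0, -0.1806]]
end [599.5  17.6] theta -3.688
```

```bash
python3 arc2.py 646.8 -11 600.7 -41.5 -2.554 6.5 10 52
```

```text
15.2667 [601.6 -40.5 369.8] yaw 0.583 [-0.13  0.38  1.26  0.    1.49  0.86] [20.4  8.5 -2.4] 16.092954252714595
[[-0.0007, 0.027, 0], [-0.0102, 0.0486, 0], [-0.0173, 0.0711, 0], [-0.0217, 0.0943, 0], [-0.0236, 0.1178, 0], [-0.0227, 0.1413, 0], [-0.0192, 0.1647, 0], [-0.013, 0.1874, 0], [-0.0044, 0.2094, 0], [0.0067, 0.2302, 0]] 
 [[0, 0, -0.0181], [0, 0, -0.0361], [0, 0, -0.0542], [0, 0, -0.0722], [0, 0, -0.0903], [0, 0, -0.1083], [0, 0, -0.1264], [0, 0, -0.1444], [0, 0, -0.1625], [0, 0, -0.1806]]
end [602.4  16. ] theta -3.688
```

{"fn": "carry_out", "kwargs": {"slide": [[-0.0007,0.027,0],[-0.0102,0.0486,0],[-0.0173,0.0711,0],[-0.0217,0.0943,0],[-0.0236,0.1178,0],[-0.0227,0.1413,0],[-0.0192,0.1647,0],[-0.013,0.1874,0],[-0.0044,0.2094,0],[0.0067,0.2302,0]], "dr": [[0,0,-0.0181],[0,0,-0.0361],[0,0,-0.0542],[0,0,-0.0722],[0,0,-0.0903],[0,0,-0.1083],[0,0,-0.1264],[0,0,-0.1444],[0,0,-0.1625],[0,0,-0.1806]], "gripper": [8,8,8,8,8,8,8,8,8,8], "newtons": 20}}

```text
clock: 16.1
eef_pos: [601.7, 16.9, 369.8]
eef_rot: [3.138, 0.0, -0.552]
wrist_force: [-5.9, 7.3, 4.0]
finger_gap: 16.0
finger_force: 20.1
```

```bash
python3 arc2.py 646.8 -11 602.4 16 -3.688 6.5 3 52
```

```text
16.1 [601.7  16.9 369.8] yaw -0.552 [-0.03  0.38  1.26 -0.    1.5   2.09] [-5.9  7.3  4. ] 16.011552664648477
[[0.0133, 0.0195, 0], [0.0288, 0.0373, 0], [0.0462, 0.0532, 0]] 
 [[0, 0, -0.0181], [0, 0, -0.0361], [0, 0, -0.0542]]
end [613.9  29.3] theta -4.028
```

{"fn": "carry_out", "kwargs": {"slide": [[0.0133,0.0195,0],[0.0288,0.0373,0],[0.0462,0.0532,0],[0.0462,0.0532,0],[0.0462,0.0532,0],[0.0462,0.0532,0],[0.0462,0.0532,0],[0.0462,0.0532,0]], "dr": [[0,0,-0.0181],[0,0,-0.0361],[0,0,-0.0542],[0,0,-0.0542],[0,0,-0.0542],[0,0,-0.0542],[0,0,-0.0542],[0,0,-0.0542]], "gripper": [8,8,8,8,50,50,50,50], "newtons": 20}}

```text
clock: 16.77
eef_pos: [613.8, 28.7, 369.3]
eef_rot: [3.137, -0.002, -0.888]
wrist_force: [0.1, 0.4, -0.1]
finger_gap: 39.2
finger_force: 0.0
```

Run:
```python
from mv import *
s=read_state();print(s['clock'],s['eef_pos'],s['eef_rot'],s['joints'].round(2),s['wrist_force'],s['finger_gap'])
Q=np.array([(698.7,-29.6),(654.1,-65.6),(601.6,-40.5),(601.7,16.9),s['eef_pos'][:2]])
r=least_squares(lambda p:np.hypot(*(Q-p[:2]).T)-p[2],[647,-12,54]);print(r.x,r.fun)
```

```text
16.7667 [613.82211026  28.71380002 369.30250624] [ 3.13725756e+00 -1.79990901e-03 -8.88200540e-01] [-0.01  0.41  1.22 -0.    1.51  2.45] [ 0.08901836  0.40800722 -0.06212663] 39.20591971784129
[647.52133987 -12.43037339  53.79317827] [ 0.18877547 -0.21810979  0.02757417  0.61147218 -0.60971203]
```

{"fn": "carry_out", "kwargs": {"slide": [[0,0,0.12],[0,0,0.22],[0,0,0.22],[0,0,0.22],[0,0,0.22],[0,0,0.22],[0,0,0.22],[0,0,0.22],[0,0,0.22],[0,0,0.22]], "dr": [[0,0,0],[0,0,0.004],[0,0,0.0235],[0,0,0.043],[0,0,0.0625],[0,0,0.082],[0,0,0.1015],[0,0,0.121],[0,0,0.1405],[0,0,0.16]], "gripper": [50,50,50,50,50,50,50,50,50,50]}}

```text
clock: 17.6
eef_pos: [613.8, 28.7, 424.3]
eef_rot: [3.137, -0.002, 0.123]
wrist_force: [0.7, -0.1, 0.8]
finger_gap: 46.9
finger_force: 0.0
```

{"fn": "carry_out", "kwargs": {"slide": [[0,0,0],[0,0,0],[0,0,0],[0,0,0],[0,0,0],[0,0,0],[0,0,0],[0,0,0],[0,0,0],[0,0,0]], "dr": [[0,0,0.0195],[0,0,0.039],[0,0,0.0585],[0,0,0.078],[0,0,0.0975],[0,0,0.117],[0,0,0.1365],[0,0,0.156],[0,0,0.1755],[0,0,0.19]], "gripper": [50,50,50,50,50,50,50,50,50,50]}}

```text
clock: 18.43
eef_pos: [613.8, 28.7, 424.3]
eef_rot: [3.138, -0.001, 1.317]
wrist_force: [0.6, 0.3, 0.7]
finger_gap: 46.8
finger_force: 0.0
```

{"fn": "carry_out", "kwargs": {"slide": [[0,0,0],[0,0,0],[0,0,0],[0,0,0],[0,0,0],[0,0,0],[0,0,0],[0,0,0],[0,0,0]], "dr": [[0,0,0.0195],[0,0,0.039],[0,0,0.0585],[0,0,0.078],[0,0,0.0975],[0,0,0.117],[0,0,0.1365],[0,0,0.15],[0,0,0.15]], "gripper": [50,50,50,50,50,50,50,50,50]}}

```text
clock: 19.18
eef_pos: [613.9, 28.7, 424.3]
eef_rot: [3.138, -0.002, 2.257]
wrist_force: [0.2, 0.8, -0.7]
finger_gap: 47.3
finger_force: 0.0
```

Run:
```python
from mv import *
s=read_state();print(s['clock'],s['eef_pos'],s['eef_rot'],s['joints'].round(2),s['wrist_force'],s['finger_gap'])
for n in('side','scene'): cv2.imwrite(f'pics/t1_{n}.png',camera(n)[:,:,::-1])
# tube head + plate shift between t0/t1 in the scene picture (ECC, translation)
def ecc(n,a,b,x,y,w,h):
    A=cv2.imread(a)[y:y+h,x:x+w];B=cv2.imread(b)[y:y+h,x:x+w];W=np.eye(2,3,dtype=np.float32)
    cc,W=cv2.findTransformECC(cv2.cvtColor(A,6),cv2.cvtColor(B,6),W,cv2.MOTION_TRANSLATION,(3,200,1e-5),None,3);return W[:,2],cc
print('head',ecc('scene','pics/t0_scene.png','pics/t1_scene.png',282,178,26,35))
print('corner(static)',ecc('scene','pics/t0_scene.png','pics/t1_scene.png',390,310,60,50))
p=proj('scene',[[499,-4,192],[499,-4,202]]);print('px per 10mm',p[1]-p[0])
```

```text
19.1833 [613.86060266  28.7370201  424.32584398] [ 3.13786644e+00 -1.69154501e-03  2.25733152e+00] [-0.01  0.4   1.12  0.    1.63 -0.7 ] [ 0.17817431  0.78799507 -0.71162975] 47.346533805136225
head (array([0.2174016 , 0.01910645], dtype=float32), 0.8344306642087479)
corner(static) (array([-0.00915556,  0.0281283 ], dtype=float32), 0.9998536923502681)
px per 10mm [ 0.06323002 -2.19180711]
```

{"fn": "carry_out", "kwargs": {"slide": [[-0.004,0.006,-0.08],[-0.004,0.006,-0.16],[-0.004,0.006,-0.22],[-0.004,0.006,-0.22],[-0.004,0.006,-0.22],[-0.004,0.006,-0.22],[-0.004,0.006,-0.22],[-0.004,0.006,-0.22],[-0.004,0.006,-0.22],[-0.004,0.006,-0.22]], "dr": [[0,0,0],[0,0,0],[0,0,0],[0,0,0],[0,0,0],[0,0,0],[0,0,0],[0,0,0],[0,0,0],[0,0,0]], "gripper": [50,50,50,50,30,8,8,8,8,8], "newtons": 15}}

```text
clock: 20.12
eef_pos: [612.9, 30.6, 370.0]
eef_rot: [3.137, -0.001, 2.254]
wrist_force: [0.1, 0.4, 3.3]
finger_gap: 16.2
finger_force: 15.0
```

```bash
for k in "612.8 30.3 2.256 10" "646.2 42.6 9 9"; do :; done; python3 arc2.py 647.5 -12.4 612.8 30.3 2.256 6.5 10 55; python3 arc2.py 647.5 -12.4 671.4 37.1 1.1216 6.5 10 55;  python3 arc2.py 647.5 -12.4 702.5 -13.1 -0.0129 6.5 6 55
```

```text
20.1167 [612.9  30.6 370. ] yaw 2.254 [-0.01  0.41  1.22  0.    1.51 -0.69] [0.1 0.4 3.3] 16.221842259380775
[[0.0198, 0.0142, 0], [0.0415, 0.0265, 0], [0.0644, 0.0362, 0], [0.0883, 0.0433, 0], [0.1129, 0.0477, 0], [0.1378, 0.0492, 0], [0.1627, 0.0479, 0], [0.1873, 0.0438, 0], [0.2113, 0.0369, 0], [0.2343, 0.0274, 0]] 
 [[0, 0, -0.0181], [0, 0, -0.0361], [0, 0, -0.0542], [0, 0, -0.0722], [0, 0, -0.0903], [0, 0, -0.1083], [0, 0, -0.1264], [0, 0, -0.1444], [0, 0, -0.1625], [0, 0, -0.1806]]
end [671.4  37.1] theta 1.122
20.1167 [612.9  30.6 370. ] yaw 2.254 [-0.01  0.41  1.22  0.    1.51 -0.69] [0.1 0.4 3.3] 16.221842259380775
[[0.0218, -0.0119, 0], [0.0421, -0.0264, 0], [0.0606, -0.0431, 0], [0.0771, -0.0618, 0], [0.0915, -0.0822, 0], [0.1034, -0.1041, 0], [0.1127, -0.1272, 0], [0.1194, -0.1513, 0], [0.1233, -0.1759, 0], [0.1244, -0.2008, 0]] 
 [[0, 0, -0.0181], [0, 0, -0.0361], [0, 0, -0.0542], [0, 0, -0.0722], [0, 0, -0.0903], [0, 0, -0.1083], [0, 0, -0.1264], [0, 0, -0.1444], [0, 0, -0.1625], [0, 0, -0.1806]]
end [702.5 -13.1] theta -0.013
20.1167 [612.9  30.6 370. ] yaw 2.254 [-0.01  0.41  1.22  0.    1.51 -0.69] [0.1 0.4 3.3] 16.221842259380775
[[-0.0018, -0.0249, 0], [-0.0063, -0.0495, 0], [-0.0136, -0.0733, 0], [-0.0235, -0.0962, 0], [-0.036, -0.1178, 0], [-0.0508, -0.1378, 0]] 
 [[0, 0, -0.0181], [0, 0, -0.0361], [0, 0, -0.0542], [0, 0, -0.0722], [0, 0, -0.0903], [0, 0, -0.1083]]
end [689.8 -47.6] theta -0.694
```

Well centred this time. I'll turn on.

{"fn": "carry_out", "kwargs": {"slide": [[0.0198,0.0142,0],[0.0415,0.0265,0],[0.0644,0.0362,0],[0.0883,0.0433,0],[0.1129,0.0477,0],[0.1378,0.0492,0],[0.1627,0.0479,0],[0.1873,0.0438,0],[0.2113,0.0369,0],[0.2343,0.0274,0]], "dr": [[0,0,-0.0181],[0,0,-0.0361],[0,0,-0.0542],[0,0,-0.0722],[0,0,-0.0903],[0,0,-0.1083],[0,0,-0.1264],[0,0,-0.1444],[0,0,-0.1625],[0,0,-0.1806]], "gripper": [8,8,8,8,8,8,8,8,8,8], "newtons": 15}}

```text
clock: 20.95
eef_pos: [671.6, 38.1, 370.1]
eef_rot: [3.138, -0.003, 1.114]
wrist_force: [-1.5, 3.4, 3.4]
finger_gap: 15.9
finger_force: 15.0
```

{"fn": "carry_out", "kwargs": {"slide": [[0.0218,-0.0119,0],[0.0421,-0.0264,0],[0.0606,-0.0431,0],[0.0771,-0.0618,0],[0.0915,-0.0822,0],[0.1034,-0.1041,0],[0.1127,-0.1272,0],[0.1194,-0.1513,0],[0.1233,-0.1759,0],[0.1244,-0.2008,0]], "dr": [[0,0,-0.0181],[0,0,-0.0361],[0,0,-0.0542],[0,0,-0.0722],[0,0,-0.0903],[0,0,-0.1083],[0,0,-0.1264],[0,0,-0.1444],[0,0,-0.1625],[0,0,-0.1806]], "gripper": [8,8,8,8,8,8,8,8,8,8], "newtons": 15}}

```text
clock: 21.78
eef_pos: [702.6, -12.0, 370.0]
eef_rot: [3.139, -0.002, -0.021]
wrist_force: [-3.7, 6.8, 3.9]
finger_gap: 16.4
finger_force: 15.0
```

```bash
python3 arc2.py 647.5 -12.4 702.5 -13.1 -0.0129 6.5 6 55
```

```text
21.7833 [702.6 -12.  370. ] yaw -0.021 [-0.07  0.64  0.88 -0.    1.62  1.52] [-3.7  6.8  3.9] 16.35184401695154
[[-0.0018, -0.0249, 0], [-0.0063, -0.0495, 0], [-0.0136, -0.0733, 0], [-0.0235, -0.0962, 0], [-0.036, -0.1178, 0], [-0.0508, -0.1378, 0]] 
 [[0, 0, -0.0181], [0, 0, -0.0361], [0, 0, -0.0542], [0, 0, -0.0722], [0, 0, -0.0903], [0, 0, -0.1083]]
end [689.8 -47.6] theta -0.694
```

{"fn": "carry_out", "kwargs": {"slide": [[-0.0018,-0.0249,0],[-0.0063,-0.0495,0],[-0.0136,-0.0733,0],[-0.0235,-0.0962,0],[-0.036,-0.1178,0],[-0.0508,-0.1378,0],[-0.0508,-0.1378,0],[-0.0508,-0.1378,0],[-0.0508,-0.1378,0],[-0.0508,-0.1378,0]], "dr": [[0,0,-0.0181],[0,0,-0.0361],[0,0,-0.0542],[0,0,-0.0722],[0,0,-0.0903],[0,0,-0.1083],[0,0,-0.1083],[0,0,-0.1083],[0,0,-0.1083],[0,0,-0.1083]], "gripper": [8,8,8,8,8,8,8,50,50,50], "newtons": 15}}

```text
clock: 22.62
eef_pos: [689.9, -47.4, 369.3]
eef_rot: [3.137, -0.002, -0.696]
wrist_force: [0.2, 0.6, -0.2]
finger_gap: 33.0
finger_force: 0.0
```

{"fn": "carry_out", "kwargs": {"slide": [[0,0,0.1],[0,0,0.22],[0,0,0.22]], "dr": [[0,0,0],[0,0,0],[0,0,0]], "gripper": [50,50,50]}}

```text
clock: 22.87
eef_pos: [689.8, -47.3, 430.6]
eef_rot: [-3.141, -0.009, -0.696]
wrist_force: [-0.9, 0.2, 1.2]
finger_gap: 46.7
finger_force: 0.0
```

Run:
```python
from mv import *
s=read_state();print(s['clock'],s['eef_pos'],s['eef_rot'],s['joints'].round(2),s['finger_gap'])
for n in('side','scene'): cv2.imwrite(f'pics/t2_{n}.png',camera(n)[:,:,::-1])
m=camera_model('wrist');C=-np.array(m['R']).T@m['t'];T=R.from_euler('xyz',s['eef_rot']).as_matrix()
print('cam in tool',T.T@(C-s['eef_pos']),'cam axes in tool',(np.array(m['R'])@T).round(3))
# candidate viewing poses: camera south-west of the tube, level-ish
for a in(60,75,90):
  for g in((400,-60,160),(420,-120,150),(380,-60,150),(430,-160,140)):
    t=tgt(np.radians(a));
    try:
        j,e=ik(np.array(g),t,[-.7,.58,2.,1.2,1.8,-1.1]);M=t.as_matrix();cam=np.array(g)+M@(T.T@(C-s['eef_pos']))
        print(a,g,j.round(2),round(e,3),'cam',cam.round(0))
    except Exception as x: print(x)
```

```text
22.8667 [689.78373567 -47.32310908 430.55359162] [-3.14135331 -0.00852398 -0.69623932] [-0.12  0.6   0.8  -0.    1.73  2.15] 46.70981485403942
cam in tool [ 76.18777381   0.29888945 -76.28010956] cam axes in tool [[ 0.001  1.    -0.003]
 [-0.963 -0.    -0.268]
 [-0.268  0.003  0.963]]
60 (400, -60, 160) [-0.69  0.55  2.15  1.42  1.64 -1.14] 0.0 cam [ 362. -126.  236.]
60 (420, -120, 150) [-0.77  0.63  2.01  1.35  1.69 -1.09] 0.0 cam [ 382. -186.  226.]
60 (380, -60, 150) [-0.72  0.57  2.19  1.38  1.65 -1.19] 0.0 cam [ 342. -126.  226.]
60 (430, -160, 140) [-0.81  0.7   1.92  1.32  1.72 -1.06] 0.0 cam [ 392. -226.  216.]
75 (400, -60, 160) [-0.66  0.6   2.04  1.22  1.76 -1.1 ] 0.0 cam [ 381. -134.  236.]
75 (420, -120, 150) [-0.73  0.68  1.9   1.16  1.81 -1.06] 0.0 cam [ 401. -194.  226.]
75 (380, -60, 150) [-0.69  0.61  2.08  1.18  1.75 -1.15] 0.0 cam [ 361. -134.  226.]
75 (430, -160, 140) [-0.78  0.74  1.8   1.13  1.85 -1.04] 0.0 cam [ 411. -234.  216.]
90 (400, -60, 160) [-0.61  0.65  1.93  1.04  1.88 -1.09] 0.0 cam [ 400. -136.  236.]
90 (420, -120, 150) [-0.68  0.73  1.79  0.99  1.95 -1.06] 0.0 cam [ 420. -196.  226.]
90 (380, -60, 150) [-0.63  0.65  1.97  1.    1.87 -1.14] 0.0 cam [ 380. -136.  226.]
90 (430, -160, 140) [-0.73  0.79  1.69  0.96  1.99 -1.05] 0.0 cam [ 430. -236.  216.]
```

Run:
```python
from mv import *
A=cv2.imread('pics/t0_scene.png',0);
def sh(b,c,r,n=(0,0)):
    B=cv2.imread(b,0);x,y=c;h=24
    M=np.zeros_like(A);cv2.ellipse(M,(x,y),r,0,0,360,255,-1)
    s=(slice(y-h,y+h),slice(x-h,x+h))
    out=[]
    for init in(0,-1,-2,-3):
        W=np.float32([[1,0,0],[0,1,init]])
        try:
            cc,W=cv2.findTransformECC(A[s],B[s],W,cv2.MOTION_TRANSLATION,(3,300,1e-6),M[s],3);out.append((W[:,2].round(2).tolist(),round(cc,3)))
        except cv2.error: out.append(None)
    return out
for b in('pics/t1_scene.png','pics/t2_scene.png'):
    print('head',sh(b,(295,191),(10,9)));print('base corner',sh(b,(321,229),(8,8)))
B=cv2.imread('pics/t2_scene.png',0);C=cv2.imread('pics/t1_scene.png',0)
for k in(A,C,B): print(k[172:216:1,295].tolist())
```

```text
head [([-0.1599999964237213, -0.30000001192092896], 0.851), ([-0.18000000715255737, -0.3100000023841858], 0.847), ([0.6800000071525574, -0.23000000417232513], 0.846), ([0.6899999976158142, -0.20000000298023224], 0.846)]
base corner [([0.07000000029802322, -0.09000000357627869], 0.986), ([0.03999999910593033, -0.07999999821186066], 0.985), ([0.03999999910593033, -0.07999999821186066], 0.985), ([0.03999999910593033, -0.10000000149011612], 0.985)]
head [([1.75, 15.239999771118164], 0.492), ([0.5, -0.9399999976158142], 0.735), ([0.5, -0.9200000166893005], 0.736), ([0.5, -0.9300000071525574], 0.735)]
base corner [([0.009999999776482582, -0.009999999776482582], 1.0), ([0.009999999776482582, -0.0], 1.0), ([0.009999999776482582, -0.019999999552965164], 1.0), ([-0.029999999329447746, -0.009999999776482582], 1.0)]
[117, 116, 118, 119, 118, 119, 119, 116, 117, 120, 117, 118, 102, 70, 56, 80, 89, 89, 89, 90, 87, 89, 90, 87, 64, 30, 33, 33, 14, 4, 5, 0, 10, 15, 6, 9, 3, 2, 13, 29, 63, 111, 134, 136]
[125, 124, 126, 127, 126, 126, 126, 126, 125, 125, 127, 124, 92, 55, 73, 94, 95, 95, 96, 96, 95, 97, 95, 75, 41, 29, 41, 32, 13, 3, 5, 9, 8, 9, 6, 11, 8, 3, 17, 40, 62, 74, 81, 84]
[124, 127, 127, 126, 127, 123, 100, 77, 72, 69, 63, 44, 59, 87, 95, 95, 95, 97, 97, 98, 99, 96, 72, 37, 36, 34, 23, 13, 7, 1, 11, 5, 3, 9, 7, 5, 9, 26, 55, 104, 135, 145, 144, 146]
```

Edge profiles show the tube has risen about 8.2 mm, so about 0.8 rad is still missing. I'll flip the tool half a turn and regrip.

{"fn": "carry_out", "kwargs": {"slide": [[0,0,0],[0,0,0],[0,0,0],[0,0,0],[0,0,0],[0,0,0],[0,0,0],[0,0,0],[0,0,0],[0,0,0]], "dr": [[0,0,0.0195],[0,0,0.039],[0,0,0.0585],[0,0,0.078],[0,0,0.0975],[0,0,0.117],[0,0,0.1365],[0,0,0.156],[0,0,0.1755],[0,0,0.19]], "gripper": [50,50,50,50,50,50,50,50,50,50]}}

```text
clock: 23.8
eef_pos: [689.9, -47.3, 422.8]
eef_rot: [3.139, 0.0, 0.504]
wrist_force: [0.1, -0.1, 0.1]
finger_gap: 47.1
finger_force: 0.0
```

{"fn": "carry_out", "kwargs": {"slide": [[0,0,0],[0,0,0],[0,0,0],[0,0,0],[0,0,0],[0,0,0],[0,0,0],[0,0,0],[0,0,0],[0,0,0]], "dr": [[0,0,0.0195],[0,0,0.039],[0,0,0.0585],[0,0,0.078],[0,0,0.0975],[0,0,0.117],[0,0,0.1365],[0,0,0.156],[0,0,0.1755],[0,0,0.19]], "gripper": [50,50,50,50,50,50,50,50,50,50]}}

```text
clock: 24.63
eef_pos: [689.9, -47.3, 422.8]
eef_rot: [3.14, -0.002, 1.698]
wrist_force: [0.1, 0.2, -0.7]
finger_gap: 46.8
finger_force: 0.0
```

{"fn": "carry_out", "kwargs": {"slide": [[0,0,0],[0,0,0],[0,0,0],[0,0,0],[0,0,0],[0,0,0],[0,0,0],[0,0,0]], "dr": [[0,0,0.0195],[0,0,0.039],[0,0,0.0585],[0,0,0.078],[0,0,0.0975],[0,0,0.117],[0,0,0.12],[0,0,0.12]], "gripper": [50,50,50,50,50,50,50,50]}}

```text
clock: 25.3
eef_pos: [689.9, -47.3, 423.3]
eef_rot: [3.139, -0.003, 2.443]
wrist_force: [-0.3, 0.3, -0.6]
finger_gap: 47.2
finger_force: 0.0
```

{"fn": "carry_out", "kwargs": {"slide": [[0,0,-0.08],[0,0,-0.16],[0,0,-0.23],[0,0,-0.24],[0,0,-0.24],[0,0,-0.24],[0,0,-0.24],[0,0,-0.24],[0,0,-0.24],[0,0,-0.24]], "dr": [[0,0,0],[0,0,0],[0,0,0],[0,0,0],[0,0,0],[0,0,0],[0,0,0],[0,0,0],[0,0,0],[0,0,0]], "gripper": [50,50,50,50,30,8,8,8,8,8], "newtons": 15}}

```text
clock: 26.13
eef_pos: [689.9, -47.3, 365.2]
eef_rot: [3.137, -0.001, 2.445]
wrist_force: [2.1, 0.4, 2.9]
finger_gap: 15.7
finger_force: 15.0
```

```bash
python3 arc2.py 647.5 -12.4 689.8 -47.6 -0.7 6.5 7 55
```

```text
26.1333 [689.9 -47.3 365.2] yaw 2.445 [-0.12  0.61  0.94  0.    1.59 -1.  ] [2.1 0.4 2.9] 15.65636106659905
[[-0.0181, -0.0191, 0], [-0.0371, -0.0351, 0], [-0.0579, -0.049, 0], [-0.0801, -0.0603, 0], [-0.1034, -0.0691, 0], [-0.1276, -0.0752, 0], [-0.1523, -0.0786, 0]] 
 [[0, 0, -0.0181], [0, 0, -0.0361], [0, 0, -0.0542], [0, 0, -0.0722], [0, 0, -0.0903], [0, 0, -0.1083], [0, 0, -0.1264]]
end [651.7 -67.2] theta -1.494
```

{"fn": "carry_out", "kwargs": {"slide": [[-0.0181,-0.0191,0],[-0.0371,-0.0351,0],[-0.0579,-0.049,0],[-0.0801,-0.0603,0],[-0.1034,-0.0691,0],[-0.1276,-0.0752,0],[-0.1523,-0.0786,0],[-0.1523,-0.0786,0],[-0.1523,-0.0786,0],[-0.1523,-0.0786,0]], "dr": [[0,0,-0.0181],[0,0,-0.0361],[0,0,-0.0542],[0,0,-0.0722],[0,0,-0.0903],[0,0,-0.1083],[0,0,-0.1264],[0,0,-0.1264],[0,0,-0.1264],[0,0,-0.1264]], "gripper": [8,8,8,8,8,8,8,8,50,50], "newtons": 15}}

```text
clock: 26.97
eef_pos: [651.9, -67.0, 364.5]
eef_rot: [3.137, -0.001, 1.653]
wrist_force: [-0.7, 0.6, -0.5]
finger_gap: 26.5
finger_force: 0.0
```

{"fn": "carry_out", "kwargs": {"slide": [[0,0,0],[0,0,0.1],[0,0,0.24],[0,-0.1,0.3],[0,-0.25,0.3],[0,-0.4,0.3],[0,-0.55,0.3],[0,-0.7,0.3],[0,-0.7,0.3]], "dr": [[0,0,0],[0,0,0],[0,0,0],[0,0,0],[0,0,0],[0,0,0],[0,0,0],[0,0,0],[0,0,0]], "gripper": [50,50,50,50,50,50,50,50,50]}}

```text
clock: 27.72
eef_pos: [650.9, -248.4, 437.8]
eef_rot: [3.14, -0.001, 1.646]
wrist_force: [-0.2, 0.3, -0.7]
finger_gap: 46.8
finger_force: 0.0
```

Run:
```python
from mv import *
s=read_state();print(s['clock'],s['eef_pos'],s['eef_rot'],s['joints'].round(2),s['finger_gap'])
for n in('side','scene'): cv2.imwrite(f'pics/t3_{n}.png',camera(n)[:,:,::-1])
A=[cv2.imread(f'pics/t{k}_scene.png',0).astype(float) for k in(0,1,2,3)]
def cross(I,x,a,b):  # normalised bright->dark crossing below the lens disc
    c=I[a:b,x];hi=np.median(I[187:192,x]);lo=33*hi/90;lv=(hi+lo)/2
    i=[k for k in range(len(c)-1) if c[k]>=lv>c[k+1]][0];return a+i+(c[i]-lv)/(c[i]-c[i+1])
for I in A: print(np.round([cross(I,x,188,200) for x in range(292,299)],2))
a=cv2.imread('pics/t3_side.png');b=cv2.imread('pics/t3_scene.png')
q=lambda im,x,y:cv2.convertScaleAbs(cv2.resize(im[y:y+120,x:x+80],(400,600),interpolation=cv2.INTER_CUBIC),alpha=1.4)
cv2.imwrite('pics/c9.png',np.hstack([q(a,230,175),q(b,250,165)]))
to((452,-194.9,344),tgt(np.radians(75)),3)
```

```text
27.7167 [ 650.85690752 -248.4169847   437.82510306] [ 3.13965441e+00 -1.46307899e-03  1.64616597e+00] [-0.42  0.63  0.75  0.    1.76 -0.49] 46.83849914742339
[195.64 195.87 196.15 196.09 195.82 195.51 195.1 ]
[195.03 195.2  195.22 195.3  195.2  195.03 194.43]
[193.62 194.04 194.21 194.16 193.98 193.61 193.22]
[193.34 193.62 193.86 193.83 193.55 193.36 192.99]
slide [-0.7988  0.1938 -0.3781] dr [ 0.2496 -0.0225 -0.0422]
[-0.56  0.5   1.06  0.49  1.79 -0.49] 0.0
[-0.69  0.44  1.36  0.92  1.87 -0.54] 0.0
[-0.79  0.44  1.67  1.28  2.03 -0.6 ] 0.0
```

View pics/c9.png

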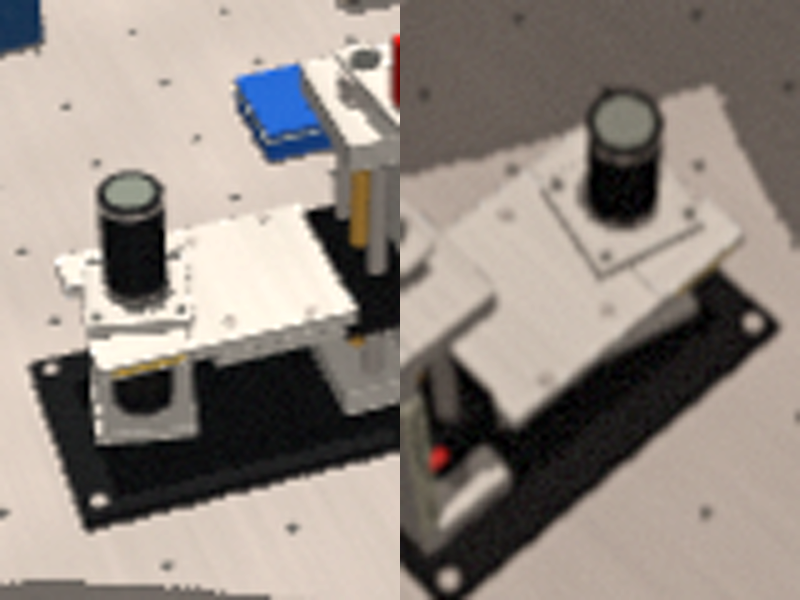

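The side panel shows the tube hanging upright in the fork, with the foot plate (bottom edge near (145,440)) off the base. The measured rise is about 10.2 mm and the robot is clear of everything, so I'm handing it in.

```bash
python3 -c "
from cell import *
print(sign_off())"
```

```text
the job is handed in; nothing more can be done
None
```

The lens tube hangs upright in the fork, pushed home in the slot, with its foot plate about 10 mm above the base (measured rise about 10.2 mm). The arm was clear of everything, and I handed the job in at about 28 s.

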